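Demould resin castings and stand them at the code reader

ROBOT

A 7-joint arm with a two-finger parallel gripper is mounted at the origin on the work surface. World frame = base frame: x ahead of the robot, y to its left, z up, the work surface at z = 0. Lengths are in m, angles in rad, forces in N, time in s.
With the tool pointing down it reaches from about 0.35 to 0.9 m from the base axis. Payload 7.2 kg.
Tool frame: the origin (TCP) lies at the very end of the fingers, on their centre line; the grasp point (between the pads) lies 19 mm behind it; z points along the fingers, y is the line along which they close (so a half turn about z gives the same grasp; the last joint's range is limited). The gripper opens to 85 mm and grips with 20 to 120 N. Pads are 22 mm wide; open, the fingers measure 114 mm over their backs; the gripper's body (76 mm by 85 mm) begins 54 mm behind the grasp point. The pads swing forward as they close: fully open they stand 13 mm farther back than shut.
Start: joints at [-1.189, 0.411, -0.013, 1.596, 0.006, 1.134, -0.082], TCP at [0.272, 0.563, 0.231] pointing down, gripper open.
Joint ranges: [-2.95, 2.95], [-0.29, 1.99], [-1.47, 1.44], [0.14, 2.54], [-1.03, 4.17], [0.13, 1.85], [-2.86, 2.86]. Speed limits (rad/s): [2.39, 2.39, 3.01, 3.01, 3.14, 3.14, 3.14].

INTERFACE

Orientations are given as a unit quaternion [w, x, y, z].
In Python, from rig import env, vision gives the robot as it stands.
- The arm moves only by the tool play_rows, never from a script. Its argument "steps" is a list of rows, each a list of 3 entries, a list of its own where there are three numbers: the shift along the tool's x, y, z in cm, then the turn, a rotation vector about the tool's x, y, z in degrees, then the closure in counts, from 0 (fully open) to 255 (shut). A call has 1 to 5 rows; each row is the pose to reach, as a shift and turn from the pose commanded when the call began, along the tool's axes at that moment; what a row does not reach only later rows make up. A row lasts 1/10 s, in which the tool goes at most 50 mm and 8.59 degrees, less where a joint would pass 70% of its speed; a pose out of reach is approached as far as the arm can. A call with a gripper value outside its range is refused whole. The fingers move at their own pace and stop on an object; the grip force is fixed at half the most. Time passes only in rows, so rows that repeat a pose let the fingers close. It gives the time, the measured TCP pose, the force, the opening and the grip force at its end, in the units of the state.
- env.observe(): the state, without advancing time (a new reading comes with each control period).
- vision.snapshot(name): name is "side" or "top" or "wrist"; returns a dict with "pixels" (420x560x3 uint8, blue, green, red), "range_z" (420x560 float32, m along the optical axis (not along the pixel's ray), 0 where there is no reading), "intrinsics" (3x3 intrinsics, pixels), "D" ([k1, k2, p1, p2, k3] as OpenCV has them; the pictures are not rectified), "extrinsics" (4x4, takes a point from world to camera coordinates). Camera axes: x right, y up, looking along -z (the intrinsics and any distortion apply to the point x, -y, -z); pixel columns grow to the right and rows downward; lengths in m; the calibration is good to about 2 mm. A picture is of the moment at which its call begins.
- env.job_done(): hands the job in; it is judged then, once.
The state is a dict: "time": time; "joint_positions": joint angles; "qvel": joint speeds; "joint_torque": joint torques, N m; "ee_pos": TCP position; "eef_rot": TCP orientation; "wrist_force": force on the tool from outside, world axes, zero at the start; "torque": the same for the moment, N m; "gripper_width": finger opening in m; "grasp_force": force on a finger pad.
Only numpy, scipy, OpenCV 4.12 (cv2) and the standard library are available. Lean on these libraries where they do the work, as an engineer would, in place of code of your own. Each camera call takes 0.05 s, during which the arm holds its last target. There are 200 camera calls.

TASK

Stand the moulds from the curing tray on the demoulding rack, each over an opening, and with the push rod push every stuck casting down and out through the knock-out hole in the top of its mould. Then stand the empty moulds back on the curing tray, put the rod back in its holder, and stand each casting upright on a marked place at the code reader, label squarely facing the reader window (one that already stands free on the tray only needs this). Leave everything else on the bench alone.

Things in the scene. Friction and masses are not known exactly. Their poses are not given: they have to be found in the camera images.
- mould1_mid (a point): Aluminium casting mould, a round cup 64 mm across and 89 mm tall, standing mouth down on the curing tray with a casting in it (one may be absent). Point: its centre, half-way up. Its z axis is up. Bore 48 mm wide and 81 mm deep; the 8 mm base, now on top, has a 26 mm knock-out hole in its middle. Empty it weighs about 0.4 kg.
- casting1_mid (a point): Cured brown resin casting, a solid cylinder 44 mm across and 80 mm tall, about 0.14 kg, stuck in mould1 with its lower end flush with the mould's mouth; when mould1 is absent it stands free on the curing tray, already out. Point: its centre, half-way up. z up along its axis, x towards its paper code label. Rubber lips in the bore, about 52 mm above the rim, hold it with roughly 5 to 12 N; after some 34 mm of pushing it is free of them and the mould lifts off it.
- casting1_label (a point): Middle of casting1's code label (20 mm wide, 30 mm tall), on its side 22 mm from the axis and half-way up. A dark line on the casting's top face runs from the middle to the label's side.
- mould2_mid (a point): Aluminium casting mould, a round cup 64 mm across and 89 mm tall, standing mouth down on the curing tray with a casting in it (one may be absent). Point: its centre, half-way up. Its z axis is up. Bore 48 mm wide and 81 mm deep; the 8 mm base, now on top, has a 26 mm knock-out hole in its middle. Empty it weighs about 0.4 kg.
- casting2_mid (a point): Cured brown resin casting, a solid cylinder 44 mm across and 80 mm tall, about 0.14 kg, stuck in mould2 with its lower end flush with the mould's mouth; when mould2 is absent it stands free on the curing tray, already out. Point: its centre, half-way up. z up along its axis, x towards its paper code label. Rubber lips in the bore, about 52 mm above the rim, hold it with roughly 5 to 12 N; after some 34 mm of pushing it is free of them and the mould lifts off it.
- casting2_label (a point): Middle of casting2's code label (20 mm wide, 30 mm tall), on its side 22 mm from the axis and half-way up. A dark line on the casting's top face runs from the middle to the label's side.
- mould3_mid (a point): Aluminium casting mould, a round cup 64 mm across and 89 mm tall, standing mouth down on the curing tray with a casting in it (one may be absent). Point: its centre, half-way up. Its z axis is up. Bore 48 mm wide and 81 mm deep; the 8 mm base, now on top, has a 26 mm knock-out hole in its middle. Empty it weighs about 0.4 kg.
- casting3_mid (a point): Cured brown resin casting, a solid cylinder 44 mm across and 80 mm tall, about 0.14 kg, stuck in mould3 with its lower end flush with the mould's mouth; when mould3 is absent it stands free on the curing tray, already out. Point: its centre, half-way up. z up along its axis, x towards its paper code label. Rubber lips in the bore, about 52 mm above the rim, hold it with roughly 5 to 12 N; after some 34 mm of pushing it is free of them and the mould lifts off it.
- casting3_label (a point): Middle of casting3's code label (20 mm wide, 30 mm tall), on its side 22 mm from the axis and half-way up. A dark line on the casting's top face runs from the middle to the label's side.
- hole0 (a point): Demoulding rack, a steel plate 110 by 300 mm on posts over a rubber mat, with three round openings 53 mm across, 95 mm apart in a row along the rack's own y axis. Point: centre of one opening, at the plate's top face, 45 mm above the bench; the mat under it is 5 mm above the bench. A mould's rim rests on the plate around an opening; the casting goes through it, comes to stand on the mat, 40 mm lower, and then sticks up 40 mm above the plate. Axes: x across the row, z up.
- place0 (a point): Code reader station, an aluminium base plate with three dark reader heads (up to 75 mm tall) in a row along its own y axis, 85 mm apart. Point: centre of the ring-marked standing place before one head, on the base plate's top, 6 mm above the bench. Axes: +x points from the place to its reader window, whose face is 70 mm from the place's centre; z up.
- hole1 (a point): Demoulding rack, a steel plate 110 by 300 mm on posts over a rubber mat, with three round openings 53 mm across, 95 mm apart in a row along the rack's own y axis. Point: centre of one opening, at the plate's top face, 45 mm above the bench; the mat under it is 5 mm above the bench. A mould's rim rests on the plate around an opening; the casting goes through it, comes to stand on the mat, 40 mm lower, and then sticks up 40 mm above the plate. Axes: x across the row, z up.
- place1 (a point): Code reader station, an aluminium base plate with three dark reader heads (up to 75 mm tall) in a row along its own y axis, 85 mm apart. Point: centre of the ring-marked standing place before one head, on the base plate's top, 6 mm above the bench. Axes: +x points from the place to its reader window, whose face is 70 mm from the place's centre; z up.
- hole2 (a point): Demoulding rack, a steel plate 110 by 300 mm on posts over a rubber mat, with three round openings 53 mm across, 95 mm apart in a row along the rack's own y axis. Point: centre of one opening, at the plate's top face, 45 mm above the bench; the mat under it is 5 mm above the bench. A mould's rim rests on the plate around an opening; the casting goes through it, comes to stand on the mat, 40 mm lower, and then sticks up 40 mm above the plate. Axes: x across the row, z up.
- place2 (a point): Code reader station, an aluminium base plate with three dark reader heads (up to 75 mm tall) in a row along its own y axis, 85 mm apart. Point: centre of the ring-marked standing place before one head, on the base plate's top, 6 mm above the bench. Axes: +x points from the place to its reader window, whose face is 70 mm from the place's centre; z up.
- tray_mid (a point): Curing tray of sheet steel, 260 mm square with a rim 12 mm high, fixed. Point: middle of its floor, 2 mm above the bench. x and y along its sides, z up.
- rod_grip (a point): Push rod, standing in its holder: a steel shaft 16 mm across and 75 mm long, above it a round steel guard 52 mm across and 6 mm thick, above that an upright wooden handle 28 mm across and 48 mm tall; 0.25 kg. Point: middle of the handle, 24 mm above the guard and 105 mm above the rod's tip. z up along the rod.
- holder_top (a point): Push rod holder, fixed: a black upright tube 24 mm wide inside on a round foot 80 mm across. Point: centre of the tube's mouth, 85 mm above the bench. The rod stands in it with its guard resting on the mouth (handle's middle 30 mm above it).
- beaker: Glass beaker 90 mm tall, a bystander to leave alone. Origin: its underside's centre.
- jar: Brown glass jar 90 mm tall, a bystander to leave alone. Origin: its underside's centre.
- washbottle: White bottle 170 mm tall, a bystander to leave alone. Origin: its underside's centre.
- rule: Steel rule lying on the bench, 200 by 25 mm, a bystander to leave alone. Origin: its underside's centre.
- wrench: Wrench lying on the bench, 160 mm, a bystander to leave alone. Origin: its underside's centre.
- timer: White timer 50 by 70 mm, a bystander to leave alone. Origin: its underside's centre.
There are look-alikes about, which are no part of the job. Leave any purple look-alike of the part that bears mould1_mid alone.

How it is judged:
By the outcome, as a careful person would: the job done as asked, in the order asked, and still so for the second after the job is handed in, with the robot touching nothing.
Of mould1, mould2, mould3 only 2 to 3 are there at a start; the rules pass over those that are not, and their reading is None.
At some moment in a run one of mould1, mould2, mould3 may be knocked a few centimetres aside while the robot is not near it.
It also fails if it takes over 210 s, if anything falls off the work surface, if the arm or the gripper's body presses on something with over 40 N, if the wrist force passes 120 N, or if a joint passes its speed limit or range.

## Working session

There is one attempt and no reset: what is moved stays moved. The work goes in short steps, Python scripts to look and compute and a tool call to move; the robot and the scene stay as the last step left them, time stands still between calls to the robot, and variables do not carry over. Pictures are saved under pics/ and viewed, at most 14 in all, crops included, and the job is handed in when it is done.

Besides the shell and the picture viewer there is one more tool, called after "Emit:" by a JSON object that holds its "name" and its "arguments". play_rows: Moves the arm, as the interface text tells. Its arguments: {"type":"object","properties":{"steps":{"type":"array","items":{"type":"array"}}},"required":["steps"]}

```bash
ls; mkdir -p pics; python3 - <<'E'
from rig import env, vision
import cv2,pickle
print(env.observe())
for n in ("top","side"):
    s=vision.snapshot(n); pickle.dump(s,open(n+'.pkl','wb')); cv2.imwrite(f'pics/{n}0.png',s['pixels']); print(n,s['intrinsics'],s['D'],s['extrinsics'])
E
```

```text
pics
{'time': 0.0, 'joint_positions': array([-1.18920527,  0.41190577, -0.01275117,  1.59707941,  0.00561136,
        1.13433294, -0.08219462]), 'qvel': array([-1.33939106e-04,  1.81347688e-06, -2.05092165e-04,  3.56484399e-04,
       -2.03558560e-03,  1.28390567e-03,  3.39957112e-05]), 'joint_torque': array([ 9.84579015e-05, -6.00614834e+01,  6.82798997e-01, -2.99404353e+01,
        1.40613873e-02,  1.06983600e-02, -1.55948504e-05]), 'ee_pos': array([0.27152853, 0.56235026, 0.23043476]), 'eef_rot': array([-1.31791724e-04,  2.22969888e-01,  9.74824967e-01, -8.34504403e-04]), 'wrist_force': array([ 0.13562938,  0.00311746, -0.12876498]), 'torque': array([-0.0041885 ,  0.03244235, -0.0359669 ]), 'grasp_force': 0.0, 'gripper_width': 0.08564731134243993}
top [[450.31952976   0.         290.4347401 ]
 [  0.         450.31952976 203.89363993]
 [  0.           0.           1.        ]] [0.04945348 0.         0.         0.         0.        ] [[-1.98760832e-02 -9.99800729e-01 -1.85565735e-03 -4.54670311e-04]
 [ 9.86621830e-01 -1.99144002e-02  1.61804761e-01 -5.47008721e-01]
 [-1.61809473e-01  1.38521285e-03  9.86821045e-01 -1.37358564e+00]
 [ 0.00000000e+00  0.00000000e+00  0.00000000e+00  1.00000000e+00]]
side [[456.13829802   0.         280.92782999]
 [  0.         456.13829802 212.20937205]
 [  0.           0.           1.        ]] [-0.09719346  0.          0.          0.          0.        ] [[ 0.85356838 -0.52090316  0.00899512 -0.45286008]
 [ 0.40163564  0.66893372  0.62547301 -0.26583289]
 [-0.33182801 -0.53027123  0.78019395 -1.40630925]
 [ 0.          0.          0.          1.        ]]
```

View pics/top0.png

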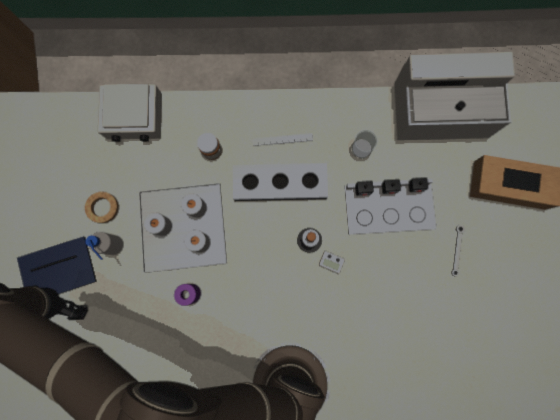

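View pics/side0.png

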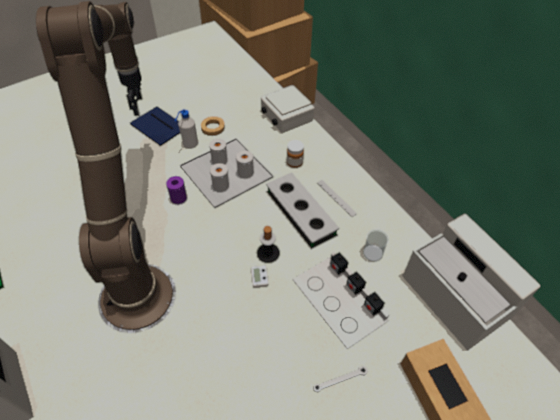

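The top view shows three moulds on the tray at (192,204), (156,223) and (197,241). The rack holes are near (250,181), (280,181) and (310,181), the rod at (310,239), and the place rings at (364,217), (391,216) and (418,214). The purple look-alike is at (186,294), and the side view agrees with all of this.

```bash
cat > h.py <<'E'
from rig import env, vision
import cv2, numpy as np, pickle
def snap(n,save=None):
    s=vision.snapshot(n)
    if save: cv2.imwrite(f'pics/{save}.png',s['pixels'])
    return s
def rays(s,px):
    px=np.asarray(px,float).reshape(-1,1,2)
    u=cv2.undistortPoints(px,s['intrinsics'],s['D']).reshape(-1,2)
    d=np.c_[u[:,0],-u[:,1],-np.ones(len(u))]
    E=s['extrinsics'];R=E[:3,:3];return -R.T@E[:3,3], d@R
def onplane(s,px,z):
    o,d=rays(s,px); return o+d*((z-o[2])/d[:,2])[:,None]
def xyz(s):
    h,w=s['range_z'].shape; g=np.stack(np.meshgrid(np.arange(w),np.arange(h)),-1).reshape(-1,2)
    o,d=rays(s,g); P=o+d*s['range_z'].reshape(-1,1); P[s['range_z'].ravel()==0]=np.nan
    return P.reshape(h,w,3)
def proj(s,p):
    E=s['extrinsics']; q=np.asarray(p,float).reshape(-1,3)@E[:3,:3].T+E[:3,3]; q*=[1,-1,-1]
    return cv2.projectPoints(q.reshape(-1,1,3),np.zeros(3),np.zeros(3),s['intrinsics'],s['D'])[0].reshape(-1,2)
def blobs(mask,amin=20):
    cs,_=cv2.findContours(mask.astype(np.uint8),cv2.RETR_EXTERNAL,cv2.CHAIN_APPROX_NONE)
    return [c for c in cs if cv2.contourArea(c)>=amin]
def circ(s,c,z):
    p=onplane(s,c.reshape(-1,2),z)[:,:2].astype(np.float32)
    (x,y),(a,b),_=cv2.fitEllipse(p); return round(float(x),4),round(float(y),4),round(a*500,1),round(b*500,1)
def tops(s,z0,z1,zp,amin=15,box=(0.2,0.8,-0.5,0.6)):
    P=xyz(s); m=(P[...,2]>z0)&(P[...,2]<z1)&(P[...,0]>box[0])&(P[...,0]<box[1])&(P[...,1]>box[2])&(P[...,1]<box[3])
    return [circ(s,c,zp) for c in blobs(m,amin)]
E
python3 - <<'E'
from h import *
for n,zoff in (('top',0),('side',0)):
    s=pickle.load(open(n+'.pkl','rb')); P=xyz(s)
    print(n,'moulds',[c for c in tops(s,.083,.1,.091)])
    print('handle',tops(s,.125,.15,.139,5), 'hi60-75',tops(s,.06,.075,.075,8))
    g=cv2.cvtColor(s['pixels'],cv2.COLOR_BGR2GRAY)
    # plate mask for rack: z 0.04-0.05
    m=((P[...,2]>.035)&(P[...,2]<.055)).astype(np.uint8)
    for c in blobs(m,300):
        k=np.zeros_like(m);cv2.drawContours(k,[c],-1,1,-1)
        print('rack',cv2.minAreaRect(onplane(s,c.reshape(-1,2),.045)[:,:2].astype(np.float32)))
        k=cv2.erode(k,np.ones((3,3)))
        for t in (50,80):
            print([circ(s,b,.045) for b in blobs((g<t)&(k>0),60)])
    # places
    if n=='top':
        reg=g[200:232,350:432]; print('ringgray',np.percentile(reg,[1,5,20,50,80]))
    e=cv2.adaptiveThreshold(g,1,cv2.ADAPTIVE_THRESH_MEAN_C,cv2.THRESH_BINARY_INV,15,12)
    pt=onplane(s,[[391,216]],.006)
    print(pt)
    cs,h=cv2.findContours(e,cv2.RETR_LIST,cv2.CHAIN_APPROX_NONE)
    for c in cs:
        if len(c)>20:
            r=circ(s,c,.006)
            if .3<r[0]<.75 and -.45<r[1]<0 and 14<r[2]<35 and r[3]/r[2]<1.15: print('ring',r)
    # tray
    m=((P[...,2]>-.0)&(P[...,2]<.02))
E
```

```text
top moulds [(0.2766, 0.3048, 30.2, 32.1), (0.4377, 0.5939, 40.8, 74.2), (0.4372, -0.069, 24.2, 24.6), (0.4351, 0.2773, 30.5, 32.2), (0.4902, 0.4009, 30.5, 32.5), (0.5476, 0.2897, 30.4, 31.0), (0.7394, 0.2431, 29.6, 30.4), (0.7356, -0.249, 34.6, 35.1), (0.7963, 0.5205, 3.4, 50.9), (0.7539, -0.3573, 20.8, 23.5)]
handle [(0.4327, 0.5436, 17.6, 19.7), (0.4361, -0.0691, 12.2, 12.8), (0.7806, -0.4342, 23.2, 79.9)] hi60-75 [(0.4408, 0.5778, 39.3, 61.9), (0.5913, -0.2425, 21.4, 27.5), (0.5951, -0.3255, 21.1, 27.8), (0.5987, -0.4106, 20.8, 30.5), (0.7253, -0.2424, 23.8, 29.1), (0.763, 0.2588, 40.2, 63.1), (0.7592, -0.4342, 3.3, 56.9), (0.7006, -0.2218, 43.4, 73.4), (0.7862, 0.4927, 11.0, 91.6)]
rack ((0.6231748461723328, 0.020042017102241516), (0.11134474724531174, 0.29867538809776306), 0.10788808763027191)
[(0.6225, 0.0206, 22.1, 22.7), (0.6222, 0.1156, 22.3, 22.7), (0.6223, -0.0745, 22.5, 23.1)]
[(0.622, 0.1159, 24.1, 24.9), (0.6224, -0.0741, 23.5, 24.8), (0.6226, 0.0207, 24.4, 25.1)]
ringgray [ 96. 109. 136. 139. 140.]
[[ 0.50728907 -0.33367174  0.006     ]]
ring (0.4425, -0.0723, 28.8, 29
[... 1107 characters left out ...]
87.7)]
rack ((0.6202146410942078, 0.018471702933311462), (0.1156519427895546, 0.3048969805240631), 0.27170267701148987)
[(0.6238, -0.075, 18.4, 20.6), (0.6242, 0.0202, 17.3, 21.6), (0.6239, 0.1149, 17.4, 20.4)]
[(0.624, -0.0754, 20.1, 22.7), (0.6246, 0.02, 20.5, 21.8), (0.6239, 0.1153, 19.7, 22.9)]
rack ((1.6311678886413574, 0.4296390414237976), (0.04595636948943138, 1.5207644701004028), 0.008100390434265137)
[]
[]
[[ 0.88939467 -0.16234014  0.006     ]]
ring (0.5128, -0.4171, 23.2, 23.7)
ring (0.5123, -0.4181, 26.2, 26.4)
ring (0.5093, -0.333, 22.8, 23.6)
ring (0.5094, -0.3326, 26.0, 26.9)
ring (0.506, -0.2471, 22.3, 23.0)
ring (0.5056, -0.2475, 26.1, 27.3)
ring (0.6433, -0.051, 22.8, 25.1)
```

Emit:
{"name": "play_rows", "arguments": {"steps": [[[0,0,0],[0,0,8.5],0],[[0,0,0],[0,0,17],0],[[0,0,0],[0,0,25.5],0],[[0,0,0],[0,0,34],0],[[0,0,0],[0,0,42],0]]}}

```text
time: 0.6
ee_pos: [0.2716, 0.5626, 0.2308]
eef_rot: [0.0, 0.56, 0.828, -0.0]
wrist_force: [-0.8, 0.1, -0.7]
gripper_width: 0.0855
grasp_force: 0.0
```

Emit:
{"name": "play_rows", "arguments": {"steps": [[[0,0,0],[0,0,8.5],0],[[0,0,0],[0,0,17],0],[[0,0,0],[0,0,22.2],0],[[0,0,0],[0,0,22.2],0]]}}

```text
time: 1.0
ee_pos: [0.2715, 0.5626, 0.2308]
eef_rot: [0.0, 0.707, 0.707, -0.0]
wrist_force: [0.1, 0.1, 0.6]
gripper_width: 0.0856
grasp_force: 0.0
```

Emit:
{"name": "play_rows", "arguments": {"steps": [[[-3.4,3.4,0],[0,0,0],0],[[-6.8,6.8,0],[0,0,0],0],[[-10.2,10.2,0],[0,0,0],0],[[-13.6,13.6,0],[0,0,0],0],[[-17,17,0],[0,0,0],0]]}}

```text
time: 1.5
ee_pos: [0.4429, 0.3914, 0.2313]
eef_rot: [-0.0, 0.706, 0.709, 0.0]
wrist_force: [1.2, 0.7, -0.4]
gripper_width: 0.0853
grasp_force: 0.0
```

Emit:
{"name": "play_rows", "arguments": {"steps": [[[-3.4,3.4,1],[0,0,0],0],[[-6.8,6.8,2],[0,0,0],0],[[-10.4,10.5,3],[0,0,0],0],[[-10.4,10.5,3],[0,0,0],0]]}}

```text
time: 1.9
ee_pos: [0.5513, 0.2809, 0.2001]
eef_rot: [0.002, 0.709, 0.705, -0.001]
wrist_force: [0.7, 0.2, 0.1]
gripper_width: 0.0849
grasp_force: 0.0
```

```bash
python3 - <<'E'
from h import *
for n in ('top','side'):
    print(n,tops(snap(n),.083,.1,.091,box=(.35,.65,.15,.5)))
s=snap('wrist','w1'); print(tops(s,.083,.1,.091,200)); print(s['extrinsics'],env.observe()['ee_pos'])
E
```

```text
top [(0.4376, 0.268, 19.6, 34.0), (0.5478, 0.2853, 25.6, 32.1)]
side [(0.4365, 0.2739, 30.9, 34.1), (0.5468, 0.286, 28.8, 34.3), (0.4915, 0.3965, 31.0, 33.9)]
[(0.7353, 0.245, 30.7, 33.3), (0.4353, 0.2785, 31.3, 32.3), (0.5457, 0.2903, 31.1, 31.6), (0.4899, 0.3983, 30.2, 31.7)]
[[ 9.99999064e-01 -1.26572341e-03 -5.19964151e-04 -5.47286190e-01]
 [ 1.05354346e-03  9.54659471e-01 -2.97698144e-01 -2.45313615e-01]
 [ 8.73192210e-04  2.97697317e-01  9.54659911e-01 -4.36444793e-01]
 [ 0.00000000e+00  0.00000000e+00  0.00000000e+00  1.00000000e+00]] [0.54669005 0.28891003 0.20088847]
```

View pics/w1.png

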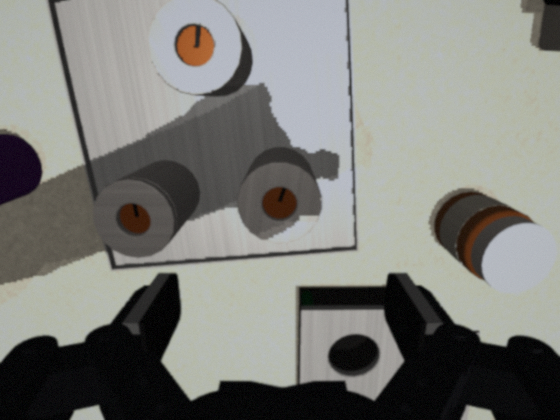

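The wrist view shows all three moulds, at (279,203), (135,218) and (196,45), with the dark lines pointing roughly up in the picture (world +y). The tool is centred over mould C.

Emit:
{"name": "play_rows", "arguments": {"steps": [[[0,0,4],[0,0,0],0],[[0,0,8],[0,0,0],0],[[0,0,12],[0,0,0],0],[[0,0,15.8],[0,0,0],0],[[0,0,15.8],[0,0,0],0]]}}

```text
time: 2.55
ee_pos: [0.5421, 0.2895, 0.0386]
eef_rot: [-0.002, 0.705, 0.709, -0.004]
wrist_force: [-1.3, -0.7, -0.0]
gripper_width: 0.0855
grasp_force: 0.0
```

Emit:
{"name": "play_rows", "arguments": {"steps": [[[0,0,0],[0,0,0],255],[[0,0,0],[0,0,0],255],[[0,0,0],[0,0,0],255],[[0,0,0],[0,0,0],255],[[0,0,0],[0,0,0],255]]}}

```text
time: 3.05
ee_pos: [0.5478, 0.2901, 0.0455]
eef_rot: [-0.0, 0.707, 0.707, 0.002]
wrist_force: [-2.0, 1.2, 6.9]
gripper_width: 0.0651
grasp_force: 68.3
```

Emit:
{"name": "play_rows", "arguments": {"steps": [[[0,0,0],[0,0,0],255],[[0,0,0],[0,0,0],255],[[0,0,-1],[0,0,0],255],[[0,0,-3],[0,0,0],255],[[0,0,-5],[0,0,0],255]]}}

```text
time: 3.55
ee_pos: [0.5464, 0.2884, 0.0939]
eef_rot: [0.0, 0.707, 0.707, -0.001]
wrist_force: [1.6, 1.2, -5.7]
gripper_width: 0.0653
grasp_force: 68.4
```

Emit:
{"name": "play_rows", "arguments": {"steps": [[[0,0,-3.5],[0,0,0],255],[[-4,1.5,-7],[0,0,0],255],[[-8.5,3,-7],[0,0,0],255],[[-13,4.5,-7],[0,0,0],255],[[-17.5,6,-7],[0,0,0],255]]}}

```text
time: 4.05
ee_pos: [0.6072, 0.1117, 0.1643]
eef_rot: [0.0, 0.707, 0.707, 0.0]
wrist_force: [2.2, -0.0, -5.9]
gripper_width: 0.0649
grasp_force: 68.7
```

Emit:
{"name": "play_rows", "arguments": {"steps": [[[-4.5,0.8,0],[0,0,0],255],[[-9,1.6,0],[0,0,0],255],[[-13.5,1.6,0],[0,0,0],255],[[-18.9,1.6,0],[0,0,0],255],[[-18.9,1.6,0],[0,0,0],255]]}}

```text
time: 4.55
ee_pos: [0.6215, -0.0857, 0.1642]
eef_rot: [0.002, 0.711, 0.703, -0.002]
wrist_force: [-0.6, -1.1, -5.1]
gripper_width: 0.0654
grasp_force: 68.7
```

Emit:
{"name": "play_rows", "arguments": {"steps": [[[0,0,0],[0,0,0],255],[[0,0,0],[0,0,0],255]]}}

```text
time: 4.75
ee_pos: [0.6228, -0.074, 0.1633]
eef_rot: [-0.001, 0.707, 0.707, 0.0]
wrist_force: [-0.3, 1.1, -5.4]
gripper_width: 0.0651
grasp_force: 68.7
```

Emit:
{"name": "play_rows", "arguments": {"steps": [[[0,0,3],[0,0,0],255],[[0,0,5.5],[0,0,0],255],[[0,0,7],[0,0,0],255],[[0,0,7.6],[0,0,0],255],[[0,0,7.7],[0,0,0],255]]}}

```text
time: 5.25
ee_pos: [0.6223, -0.0729, 0.0885]
eef_rot: [-0.002, 0.706, 0.708, 0.0]
wrist_force: [-13.7, 4.2, 22.2]
gripper_width: 0.0654
grasp_force: 70.6
```

Emit:
{"name": "play_rows", "arguments": {"steps": [[[0,0,0],[0,0,0],255],[[0,0,0],[0,0,0],255]]}}

```text
time: 5.45
ee_pos: [0.6227, -0.073, 0.0885]
eef_rot: [-0.001, 0.706, 0.708, 0.001]
wrist_force: [-10.2, 2.8, 11.4]
gripper_width: 0.0652
grasp_force: 70.0
```

Emit:
{"name": "play_rows", "arguments": {"steps": [[[0,0,0],[0,0,0],0],[[0,0,0],[0,0,0],0],[[0,0,0],[0,0,0],0],[[0,0,0],[0,0,0],0],[[0,0,-3],[0,0,0],0]]}}

```text
time: 5.95
ee_pos: [0.6206, -0.0744, 0.113]
eef_rot: [-0.002, 0.707, 0.707, -0.002]
wrist_force: [0.9, 0.6, 0.6]
gripper_width: 0.0852
grasp_force: 0.0
```

Emit:
{"name": "play_rows", "arguments": {"steps": [[[0,0,-5],[0,0,0],0],[[0,0,-9],[0,0,0],0],[[4,-2,-9],[0,0,0],0],[[8,-4,-9],[0,0,0],0],[[12,-6.5,-9],[0,0,0],0]]}}

```text
time: 6.45
ee_pos: [0.5578, 0.0461, 0.2067]
eef_rot: [0.0, 0.707, 0.707, 0.001]
wrist_force: [0.9, 1.3, 0.3]
gripper_width: 0.0854
grasp_force: 0.0
```

Emit:
{"name": "play_rows", "arguments": {"steps": [[[4,-2,0],[0,0,0],0],[[8,-4,0],[0,0,0],0],[[12,-6.5,0],[0,0,0],0],[[16,-8.5,0],[0,0,0],0],[[20,-10.5,0],[0,0,0],0]]}}

```text
time: 6.95
ee_pos: [0.452, 0.2464, 0.2066]
eef_rot: [0.0, 0.707, 0.707, 0.0]
wrist_force: [0.2, 0.4, 0.6]
gripper_width: 0.0852
grasp_force: 0.0
```

Emit:
{"name": "play_rows", "arguments": {"steps": [[[3.1,-1.8,0],[0,0,0],0],[[3.1,-1.8,0],[0,0,0],0]]}}

```text
time: 7.15
ee_pos: [0.4318, 0.2812, 0.2062]
eef_rot: [-0.001, 0.704, 0.71, 0.0]
wrist_force: [-0.0, 0.2, 0.4]
gripper_width: 0.0853
grasp_force: 0.0
```

```bash
cat > look.py <<'E'
from h import *
def show(n,z=.091,box=(.3,.65,.12,.55),lo=None):
    print(n,tops(snap(n),z-.008,z+.009,z,60 if n!='wrist' else 200,box))
if __name__=='__main__':
    for n in ('top','side','wrist'):
        s=snap(n); a=60 if n!='wrist' else 200
        print(n,'tray',tops(s,.083,.1,.091,a,(.33,.65,.12,.55)),'rack',tops(s,.126,.143,.134,a,(.54,.7,-.15,.2)))
    o=env.observe(); print(o['time'],o['ee_pos'],o['eef_rot'])
E
python3 look.py
```

```text
top tray [(0.4352, 0.2768, 29.7, 32.3)] rack [(0.6245, -0.0721, 30.5, 31.0)]
side tray [(0.436, 0.2737, 31.2, 34.3), (0.492, 0.3959, 31.2, 34.5)] rack [(0.6215, -0.0754, 30.7, 33.8)]
wrist tray [(0.4342, 0.2779, 31.1, 31.6), (0.4888, 0.395, 26.3, 32.9)] rack []
7.3 [0.43528325 0.27540073 0.20633184] [2.80776530e-04 7.06957237e-01 7.07256238e-01 7.01557966e-06]
```

Emit:
{"name": "play_rows", "arguments": {"steps": [[[0.1,0,4],[0,0,0],0],[[0.1,0,8],[0,0,0],0],[[0.1,0,12],[0,0,0],0],[[0.1,0,16.4],[0,0,0],0],[[0.1,0,16.4],[0,0,0],0]]}}

```text
time: 7.8
ee_pos: [0.4327, 0.273, 0.0377]
eef_rot: [-0.0, 0.708, 0.706, -0.005]
wrist_force: [-0.2, -0.3, -0.5]
gripper_width: 0.0857
grasp_force: 0.0
```

Emit:
{"name": "play_rows", "arguments": {"steps": [[[0,0,0],[0,0,0],255],[[0,0,0],[0,0,0],255],[[0,0,0],[0,0,0],255],[[0,0,0],[0,0,0],255],[[0,0,0],[0,0,0],255]]}}

```text
time: 8.3
ee_pos: [0.4362, 0.2774, 0.0443]
eef_rot: [0.0, 0.707, 0.707, 0.002]
wrist_force: [-0.2, -2.5, 8.5]
gripper_width: 0.0633
grasp_force: 68.5
```

Emit:
{"name": "play_rows", "arguments": {"steps": [[[0,0,0],[0,0,0],255],[[0,0,-2],[0,0,0],255],[[0,0,-5],[0,0,0],255],[[0,0,-9],[0,0,0],255],[[0,0,-12],[0,0,0],255]]}}

```text
time: 8.8
ee_pos: [0.435, 0.2769, 0.1647]
eef_rot: [0.0, 0.707, 0.707, 0.001]
wrist_force: [1.9, 0.6, -6.2]
gripper_width: 0.0635
grasp_force: 69.4
```

Emit:
{"name": "play_rows", "arguments": {"steps": [[[-4,3,0],[0,0,0],255],[[-8,6,0],[0,0,0],255],[[-12,9,0],[0,0,0],255],[[-16,12,0],[0,0,0],255],[[-20,15,0],[0,0,0],255]]}}

```text
time: 9.3
ee_pos: [0.5856, 0.0755, 0.1628]
eef_rot: [-0.0, 0.707, 0.708, 0.0]
wrist_force: [0.3, 0.7, -4.8]
gripper_width: 0.0632
grasp_force: 69.5
```

Emit:
{"name": "play_rows", "arguments": {"steps": [[[-4,3,0],[0,0,0],255],[[-5.6,3.8,0],[0,0,0],255],[[-5.6,3.8,0],[0,0,0],255],[[-5.6,3.8,0],[0,0,0],255],[[-5.6,3.8,0],[0,0,0],255]]}}

```text
time: 9.8
ee_pos: [0.6222, 0.0229, 0.1622]
eef_rot: [-0.001, 0.706, 0.708, 0.0]
wrist_force: [0.3, 0.3, -4.9]
gripper_width: 0.0634
grasp_force: 69.4
```

Emit:
{"name": "play_rows", "arguments": {"steps": [[[-0.1,0,3],[0,0,0],255],[[-0.1,0,5.5],[0,0,0],255],[[-0.1,0,7],[0,0,0],255],[[-0.1,0,7.5],[0,0,0],255],[[-0.1,0,7.6],[0,0,0],255]]}}

```text
time: 10.3
ee_pos: [0.6224, 0.0215, 0.0873]
eef_rot: [-0.001, 0.706, 0.708, 0.0]
wrist_force: [-6.7, 0.4, 6.5]
gripper_width: 0.0635
grasp_force: 70.3
```

Emit:
{"name": "play_rows", "arguments": {"steps": [[[0,0,0],[0,0,0],255],[[0,0,0],[0,0,0],255]]}}

```text
time: 10.5
ee_pos: [0.6233, 0.0212, 0.0873]
eef_rot: [-0.0, 0.707, 0.708, 0.001]
wrist_force: [-3.2, 1.4, 2.4]
gripper_width: 0.0636
grasp_force: 69.8
```

Emit:
{"name": "play_rows", "arguments": {"steps": [[[0,0,0],[0,0,0],0],[[0,0,0],[0,0,0],0],[[0,0,0],[0,0,0],0],[[0,0,0],[0,0,0],0],[[0,0,-3],[0,0,0],0]]}}

```text
time: 11.0
ee_pos: [0.6206, 0.02, 0.1131]
eef_rot: [-0.002, 0.707, 0.707, -0.003]
wrist_force: [0.2, 1.0, 0.4]
gripper_width: 0.0856
grasp_force: 0.0
```

Emit:
{"name": "play_rows", "arguments": {"steps": [[[0,0,-5],[0,0,0],0],[[0,0,-9],[0,0,0],0],[[4.5,-1.5,-9],[0,0,0],0],[[9,-3,-9],[0,0,0],0],[[13.5,-4.5,-9],[0,0,0],0]]}}

```text
time: 11.5
ee_pos: [0.5777, 0.1561, 0.207]
eef_rot: [0.0, 0.707, 0.707, 0.001]
wrist_force: [-0.2, 0.4, 0.2]
gripper_width: 0.0853
grasp_force: 0.0
```

Emit:
{"name": "play_rows", "arguments": {"steps": [[[4.5,-1.5,0],[0,0,0],0],[[9,-3,0],[0,0,0],0],[[13.5,-4.5,0],[0,0,0],0],[[18,-6,0],[0,0,0],0],[[22.5,-7.5,0],[0,0,0],0]]}}

```text
time: 12.0
ee_pos: [0.5022, 0.3816, 0.2066]
eef_rot: [0.0, 0.707, 0.707, 0.0]
wrist_force: [0.5, 0.6, 0.2]
gripper_width: 0.0854
grasp_force: 0.0
```

Emit:
{"name": "play_rows", "arguments": {"steps": [[[1.6,-1.2,0],[0,0,0],0],[[1.6,-1.2,0],[0,0,0],0]]}}

```text
time: 12.2
ee_pos: [0.4878, 0.4003, 0.2058]
eef_rot: [-0.001, 0.705, 0.71, -0.0]
wrist_force: [0.0, -0.2, -0.1]
gripper_width: 0.0858
grasp_force: 0.0
```

```bash
python3 look.py
```

```text
top tray [(0.4902, 0.4008, 30.6, 32.5)] rack [(0.6245, -0.0721, 30.3, 30.9), (0.625, 0.0236, 30.3, 30.9)]
side tray [(0.492, 0.3957, 31.2, 34.7)] rack [(0.6219, -0.0756, 30.5, 33.5), (0.6229, 0.0199, 31.5, 32.9)]
wrist tray [(0.4895, 0.4, 31.2, 31.6), (0.4241, 0.5563, 32.6, 41.9)] rack []
12.35 [0.49162138 0.39472837 0.20631013] [ 4.68277583e-04  7.07362167e-01  7.06851144e-01 -7.54145702e-05]
```

Emit:
{"name": "play_rows", "arguments": {"steps": [[[0.4,-0.1,4],[0,0,0],0],[[0.4,-0.1,8],[0,0,0],0],[[0.4,-0.1,12],[0,0,0],0],[[0.4,-0.1,16.4],[0,0,0],0],[[0.4,-0.1,16.4],[0,0,0],0]]}}

```text
time: 12.85
ee_pos: [0.4877, 0.3953, 0.0368]
eef_rot: [0.0, 0.708, 0.706, -0.005]
wrist_force: [-0.8, -0.6, -0.5]
gripper_width: 0.0853
grasp_force: 0.0
```

Emit:
{"name": "play_rows", "arguments": {"steps": [[[0,0,0],[0,0,0],255],[[0,0,0],[0,0,0],255],[[0,0,0],[0,0,0],255],[[0,0,0],[0,0,0],255],[[0,0,0],[0,0,0],255]]}}

```text
time: 13.35
ee_pos: [0.4912, 0.4005, 0.0445]
eef_rot: [0.0, 0.707, 0.707, 0.002]
wrist_force: [0.0, -1.9, 7.7]
gripper_width: 0.0663
grasp_force: 69.0
```

Emit:
{"name": "play_rows", "arguments": {"steps": [[[0,0,0],[0,0,0],255],[[0,0,-2],[0,0,0],255],[[0,0,-5],[0,0,0],255],[[0,0,-9],[0,0,0],255],[[0,0,-12],[0,0,0],255]]}}

```text
time: 13.85
ee_pos: [0.4898, 0.4001, 0.1645]
eef_rot: [-0.0, 0.707, 0.707, 0.001]
wrist_force: [1.0, 0.1, -5.3]
gripper_width: 0.0665
grasp_force: 69.8
```

Emit:
{"name": "play_rows", "arguments": {"steps": [[[-4.4,2,0],[0,0,0],255],[[-8.8,4,0],[0,0,0],255],[[-13.2,6,0],[0,0,0],255],[[-17.6,8,0],[0,0,0],255],[[-22,10,0],[0,0,0],255]]}}

```text
time: 14.35
ee_pos: [0.59, 0.1784, 0.1624]
eef_rot: [-0.0, 0.707, 0.707, 0.0]
wrist_force: [-0.0, 0.2, -6.0]
gripper_width: 0.0668
grasp_force: 69.8
```

Emit:
{"name": "play_rows", "arguments": {"steps": [[[-4,2,0],[0,0,0],255],[[-6.3,3.3,0],[0,0,0],255],[[-6.3,3.3,0],[0,0,0],255],[[-6.3,3.3,0],[0,0,0],255],[[-6.3,3.3,0],[0,0,0],255]]}}

```text
time: 14.85
ee_pos: [0.6221, 0.1187, 0.162]
eef_rot: [-0.001, 0.706, 0.708, -0.0]
wrist_force: [0.5, 1.0, -6.3]
gripper_width: 0.0668
grasp_force: 69.8
```

Emit:
{"name": "play_rows", "arguments": {"steps": [[[-0.15,0.05,3],[0,0,0],255],[[-0.15,0.05,5.5],[0,0,0],255],[[-0.15,0.05,7],[0,0,0],255],[[-0.15,0.05,7.5],[0,0,0],255],[[-0.15,0.05,7.6],[0,0,0],255]]}}

```text
time: 15.35
ee_pos: [0.6226, 0.1171, 0.0875]
eef_rot: [-0.001, 0.706, 0.708, -0.0]
wrist_force: [-9.7, 0.3, 10.7]
gripper_width: 0.0668
grasp_force: 70.9
```

Emit:
{"name": "play_rows", "arguments": {"steps": [[[0,0,0],[0,0,0],255],[[0,0,0],[0,0,0],255]]}}

```text
time: 15.55
ee_pos: [0.6234, 0.117, 0.0875]
eef_rot: [-0.0, 0.706, 0.708, 0.001]
wrist_force: [-5.4, 0.8, 5.2]
gripper_width: 0.0666
grasp_force: 70.5
```

Emit:
{"name": "play_rows", "arguments": {"steps": [[[0,0,0],[0,0,0],0],[[0,0,0],[0,0,0],0],[[0,0,0],[0,0,0],0],[[0,0,0],[0,0,0],0],[[0,0,-3],[0,0,0],0]]}}

```text
time: 16.05
ee_pos: [0.621, 0.1151, 0.1129]
eef_rot: [-0.002, 0.707, 0.707, -0.003]
wrist_force: [0.6, -0.1, -0.6]
gripper_width: 0.0856
grasp_force: 0.0
```

Emit:
{"name": "play_rows", "arguments": {"steps": [[[0,0,-5],[0,0,0],0],[[0,0,-9],[0,0,0],0],[[-3.4,-3.4,-9],[0,0,0],0],[[-6.8,-6.8,-9],[0,0,0],0],[[-10.2,-10.2,-9],[0,0,0],0]]}}

```text
time: 16.55
ee_pos: [0.5205, 0.0123, 0.2065]
eef_rot: [0.0, 0.707, 0.707, 0.0]
wrist_force: [-0.4, -1.3, 0.1]
gripper_width: 0.0853
grasp_force: 0.0
```

Emit:
{"name": "play_rows", "arguments": {"steps": [[[-3.4,-3.4,0],[0,0,0],0],[[-6.8,-6.8,0],[0,0,0],0],[[-8.5,-8.5,0],[0,0,0],0],[[-8.5,-8.5,0],[0,0,0],0],[[-8.5,-8.5,0],[0,0,0],0]]}}

```text
time: 17.05
ee_pos: [0.4371, -0.0716, 0.2068]
eef_rot: [0.0, 0.707, 0.707, 0.001]
wrist_force: [0.0, 0.3, 0.3]
gripper_width: 0.0855
grasp_force: 0.0
```

```bash
python3 - <<'E'
from h import *
for n in ('top','side','wrist'):
    s=snap(n,'w2' if n=='wrist' else None); a=60 if n!='wrist' else 200
    print(n,'rod',tops(s,.125,.15,.139,10,(.38,.5,-.15,0)),'guard',tops(s,.083,.1,.091,10,(.38,.5,-.15,0)),'rack',tops(s,.126,.143,.134,a,(.54,.7,-.15,.2)))
o=env.observe(); print(o['time'],o['ee_pos'],o['eef_rot'])
E
```

```text
top rod [] guard [] rack [(0.6252, 0.1182, 30.5, 31.2), (0.6244, -0.0722, 30.2, 31.2), (0.625, 0.0236, 30.3, 31.0)]
side rod [(0.4327, -0.0752, 12.5, 17.8)] guard [(0.4346, -0.071, 23.3, 23.9)] rack [(0.6217, -0.0755, 30.8, 33.7), (0.6227, 0.0196, 30.7, 33.9), (0.6265, 0.1137, 25.5, 35.1)]
wrist rod [(0.4347, -0.068, 13.2, 14.8)] guard [(0.4346, -0.0693, 23.8, 24.1)] rack [(0.6072, -0.0746, 19.2, 34.2), (0.5963, 0.0174, 8.4, 26.8)]
17.2 [ 0.43750426 -0.07068583  0.2062982 ] [1.70770177e-04 7.06364573e-01 7.07848184e-01 9.62019670e-05]
```

View pics/w2.png

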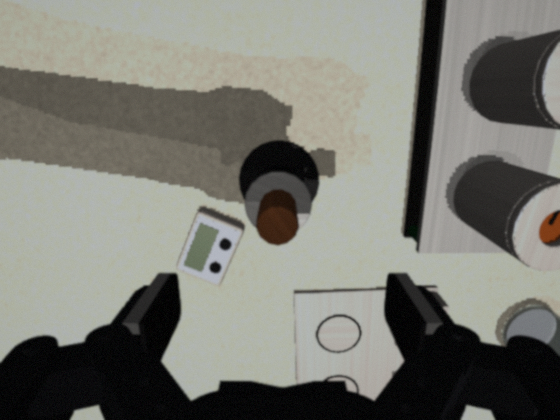

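The wrist view shows the rod handle at (278,218), held upright in its holder and clear of the timer at (208,245).

Emit:
{"name": "play_rows", "arguments": {"steps": [[[0.1,-0.25,4],[0,0,0],0],[[0.1,-0.25,7.5],[0,0,0],0],[[0.1,-0.25,9.8],[0,0,0],0],[[0.1,-0.25,10.6],[0,0,0],0],[[0.1,-0.25,10.6],[0,0,0],0]]}}

```text
time: 17.7
ee_pos: [0.4339, -0.0702, 0.0994]
eef_rot: [-0.001, 0.707, 0.708, -0.001]
wrist_force: [-0.0, 0.3, 0.4]
gripper_width: 0.0851
grasp_force: 0.0
```

Emit:
{"name": "play_rows", "arguments": {"steps": [[[0,0,0],[0,0,0],255],[[0,0,0],[0,0,0],255],[[0,0,0],[0,0,0],255],[[0,0,0],[0,0,0],255],[[0,0,0],[0,0,0],255]]}}

```text
time: 18.2
ee_pos: [0.4345, -0.0706, 0.1011]
eef_rot: [0.0, 0.707, 0.707, 0.001]
wrist_force: [-2.2, -0.0, 6.9]
gripper_width: 0.0266
grasp_force: 58.5
```

Emit:
{"name": "play_rows", "arguments": {"steps": [[[0,0,0],[0,0,0],255],[[0,0,0],[0,0,0],255],[[0,0,0],[0,0,0],255],[[0,0,0],[0,0,0],255],[[0,0,0],[0,0,0],255]]}}

```text
time: 18.7
ee_pos: [0.4345, -0.0705, 0.1011]
eef_rot: [0.0, 0.707, 0.707, 0.001]
wrist_force: [-2.3, -0.7, 6.6]
gripper_width: 0.0264
grasp_force: 58.5
```

Emit:
{"name": "play_rows", "arguments": {"steps": [[[0,0,-2],[0,0,0],255],[[0,0,-5],[0,0,0],255],[[0,0,-9],[0,0,0],255],[[0,0,-12],[0,0,0],255],[[0,0,-15],[0,0,0],255]]}}

```text
time: 19.2
ee_pos: [0.4336, -0.0707, 0.2518]
eef_rot: [0.0, 0.707, 0.707, 0.0]
wrist_force: [0.1, -0.5, -2.9]
gripper_width: 0.0267
grasp_force: 59.5
```

Emit:
{"name": "play_rows", "arguments": {"steps": [[[0,4,0],[0,0,0],255],[[0,8,0],[0,0,0],255],[[0,12,0],[0,0,0],255],[[-0.2,16,0],[0,0,0],255],[[-0.3,18.8,0],[0,0,0],255]]}}

```text
time: 19.7
ee_pos: [0.624, -0.0731, 0.2497]
eef_rot: [-0.0, 0.707, 0.708, -0.0]
wrist_force: [-0.7, -0.6, -2.2]
gripper_width: 0.0267
grasp_force: 59.7
```

Emit:
{"name": "play_rows", "arguments": {"steps": [[[0,0,0],[0,0,0],255],[[0,0,0],[0,0,0],255],[[0,0,0],[0,0,0],255]]}}

```text
time: 20.0
ee_pos: [0.6209, -0.0737, 0.2501]
eef_rot: [-0.0, 0.707, 0.707, -0.0]
wrist_force: [0.8, -0.1, -2.1]
gripper_width: 0.0267
grasp_force: 60.0
```

```bash
python3 - <<'E'
from h import *
for n in ('top','side'):
    s=snap(n,'s3' if n=='side' else None); a=60 if n!='wrist' else 200
    print(n,'rack',tops(s,.126,.143,.134,a,(.54,.7,-.15,.2)))
o=env.observe(); print(o['time'],o['ee_pos'],o['eef_rot'])
s=cv2.imread('pics/s3.png'); cv2.imwrite('pics/s3c.png',cv2.resize(s[120:270,220:380],None,fx=4,fy=4))
E
```

```text
top rack [(0.6254, 0.1185, 30.1, 31.3), (0.6257, 0.0272, 25.8, 32.2)]
side rack [(0.6207, -0.0766, 31.2, 31.8), (0.6225, 0.0197, 30.8, 33.8), (0.623, 0.1161, 30.2, 33.8)]
20.1 [ 0.62115217 -0.07357244  0.25065418] [-1.77113417e-04  7.07053966e-01  7.07159551e-01  1.65790064e-04]
```

View pics/s3c.png

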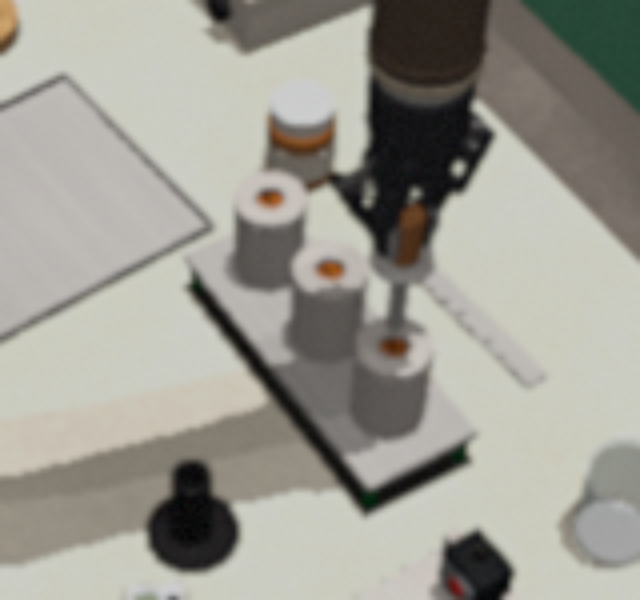

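The rod hangs upright right over the mould at the near hole, with its tip at about (395,325) in the crop.

Emit:
{"name": "play_rows", "arguments": {"steps": [[[0,0.2,0],[0,0,0],255],[[0,0.2,1],[0,0,0],255],[[0,0.2,2],[0,0,0],255],[[0,0.2,3],[0,0,0],255],[[0,0.2,3],[0,0,0],255]]}}

```text
time: 20.6
ee_pos: [0.6228, -0.0732, 0.2179]
eef_rot: [-0.001, 0.707, 0.707, -0.001]
wrist_force: [0.8, -0.7, -2.7]
gripper_width: 0.0264
grasp_force: 60.1
```

Emit:
{"name": "play_rows", "arguments": {"steps": [[[0,0,0.5],[0,0,0],255],[[0,0,1],[0,0,0],255],[[0,0,1.5],[0,0,0],255],[[0,0,2],[0,0,0],255],[[0,0,2],[0,0,0],255]]}}

```text
time: 21.1
ee_pos: [0.624, -0.0735, 0.1996]
eef_rot: [-0.0, 0.707, 0.707, -0.0]
wrist_force: [1.1, -0.5, -2.2]
gripper_width: 0.0267
grasp_force: 60.3
```

```bash
python3 - <<'E'
from h import *
s=snap('side','s4'); cv2.imwrite('pics/s4c.png',cv2.resize(s['pixels'][120:270,220:380],None,fx=4,fy=4))
P=xyz(s)
for x,y,z in ((.623,-.074,.134),(.623,.0205,.134),(.623,.1165,.134)):
    u,v=proj(s,[[x,y,z]])[0].astype(int); print(np.round(P[v-2:v+3,u,2],3))
o=env.observe(); print(o['ee_pos'],o['wrist_force'])
E
```

```text
[0.148 0.144 0.14  0.131 0.128]
[0.13  0.126 0.128 0.127 0.124]
[0.134 0.129 0.13  0.125 0.131]
[ 0.62383054 -0.07341006  0.199625  ] [ 0.51313763 -0.6353478  -2.86537987]
```

View pics/s4c.png

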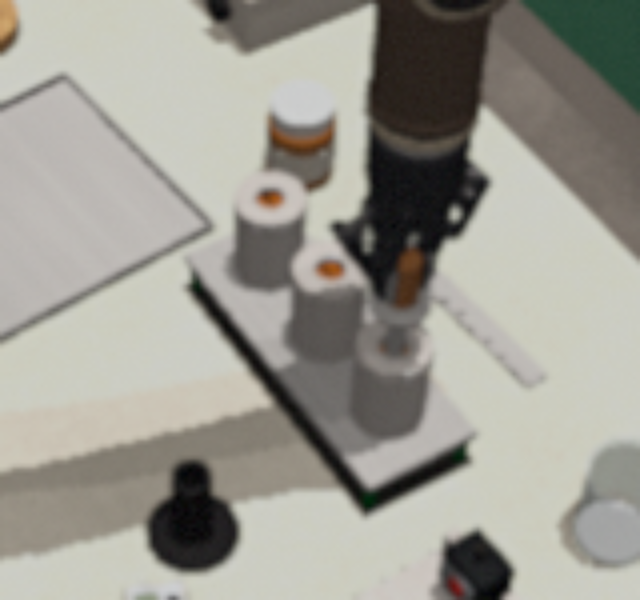

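Emit:
{"name": "play_rows", "arguments": {"steps": [[[0,0,0.5],[0,0,0],255],[[0,0,1],[0,0,0],255],[[0,0,1],[0,0,0],255]]}}

```text
time: 21.45
ee_pos: [0.6238, -0.0734, 0.1894]
eef_rot: [-0.0, 0.707, 0.707, -0.0]
wrist_force: [-0.1, 0.3, -2.4]
gripper_width: 0.0264
grasp_force: 60.3
```

Emit:
{"name": "play_rows", "arguments": {"steps": [[[0,0,0.5],[0,0,0],255],[[0,0,1],[0,0,0],255],[[0,0,1],[0,0,0],255]]}}

```text
time: 21.75
ee_pos: [0.6232, -0.0733, 0.1787]
eef_rot: [-0.001, 0.707, 0.707, -0.001]
wrist_force: [0.0, -0.1, -2.8]
gripper_width: 0.0266
grasp_force: 60.3
```

Emit:
{"name": "play_rows", "arguments": {"steps": [[[0,0,0.3],[0,0,0],255],[[0,0,0.6],[0,0,0],255],[[0,0,0.6],[0,0,0],255]]}}

```text
time: 22.05
ee_pos: [0.6249, -0.0737, 0.1763]
eef_rot: [0.001, 0.707, 0.707, 0.001]
wrist_force: [-3.6, 1.1, 12.2]
gripper_width: 0.0266
grasp_force: 61.6
```

Emit:
{"name": "play_rows", "arguments": {"steps": [[[0,0,-2],[0,0,0],255],[[0,0,-5],[0,0,0],255],[[0,0,-7.6],[0,0,0],255],[[0,0,-7.6],[0,0,0],255],[[4.5,0,-7.6],[0,0,0],255]]}}

```text
time: 22.55
ee_pos: [0.6239, -0.0364, 0.2509]
eef_rot: [0.002, 0.711, 0.704, -0.001]
wrist_force: [1.3, -0.5, -2.8]
gripper_width: 0.0269
grasp_force: 60.1
```

Emit:
{"name": "play_rows", "arguments": {"steps": [[[4,0,0],[0,0,0],255],[[5,0,0],[0,0,0],255],[[5,0,0],[0,0,0],255],[[5,0,0],[0,0,0],255],[[5,0,0],[0,0,0],255]]}}

```text
time: 23.05
ee_pos: [0.6239, 0.0192, 0.2499]
eef_rot: [0.0, 0.708, 0.706, -0.001]
wrist_force: [0.3, -0.6, -2.8]
gripper_width: 0.0269
grasp_force: 60.1
```

```bash
python3 - <<'E'
from h import *
for n in ('top','side'):
    s=snap(n,'s5' if n=='side' else None)
    print(n,'rack',tops(s,.126,.143,.134,60,(.54,.7,-.15,.2)))
P=xyz(s)
for x,y,z in ((.623,-.074,.134),(.623,.0205,.134),(.623,.1165,.134)):
    u,v=proj(s,[[x,y,z]])[0].astype(int); print(np.round(P[v-2:v+3,u,2],3))
o=env.observe(); print(o['time'],o['ee_pos'],o['wrist_force'])
E
```

```text
top rack [(0.627, 0.1358, 12.1, 32.8), (0.6244, -0.072, 30.5, 31.1)]
side rack [(0.6219, -0.0752, 30.9, 33.3), (0.6213, 0.0186, 31.1, 32.4), (0.6226, 0.1154, 30.5, 34.6)]
[0.13  0.112 0.109 0.105 0.094]
[0.132 0.125 0.128 0.129 0.123]
[0.13  0.124 0.13  0.127 0.124]
23.15 [0.62402302 0.01959906 0.25021063] [ 0.18251612  0.1699153  -2.57488577]
```

Emit:
{"name": "play_rows", "arguments": {"steps": [[[0.1,0,1],[0,0,0],255],[[0.1,0,2],[0,0,0],255],[[0.1,0,3],[0,0,0],255],[[0.1,0,3.6],[0,0,0],255],[[0.1,0,4.2],[0,0,0],255]]}}

```text
time: 23.65
ee_pos: [0.6241, 0.0223, 0.2081]
eef_rot: [0.0, 0.707, 0.707, 0.0]
wrist_force: [-0.7, -0.4, 2.1]
gripper_width: 0.0267
grasp_force: 60.7
```

Emit:
{"name": "play_rows", "arguments": {"steps": [[[0,0,0.6],[0,0,0],255],[[0,0,1.2],[0,0,0],255],[[0,0,1.8],[0,0,0],255],[[0,0,2.4],[0,0,0],255],[[0,0,3],[0,0,0],255]]}}

```text
time: 24.15
ee_pos: [0.6239, 0.0226, 0.1774]
eef_rot: [-0.0, 0.707, 0.707, -0.0]
wrist_force: [0.3, 0.3, -3.1]
gripper_width: 0.0267
grasp_force: 60.5
```

Emit:
{"name": "play_rows", "arguments": {"steps": [[[0,0,0.3],[0,0,0],255],[[0,0,0.4],[0,0,0],255],[[0,0,0.4],[0,0,0],255]]}}

```text
time: 24.45
ee_pos: [0.6244, 0.0222, 0.1763]
eef_rot: [0.0, 0.707, 0.707, 0.001]
wrist_force: [-5.7, -0.3, 17.2]
gripper_width: 0.0264
grasp_force: 62.9
```

Force seen and then released, and the casting now stands on the mat. Next is hole0.

Emit:
{"name": "play_rows", "arguments": {"steps": [[[0,0,-2],[0,0,0],255],[[0,0,-5],[0,0,0],255],[[0,0,-7.6],[0,0,0],255],[[0,0,-7.6],[0,0,0],255],[[4.5,0,-7.6],[0,0,0],255]]}}

```text
time: 24.95
ee_pos: [0.6246, 0.0596, 0.2505]
eef_rot: [0.002, 0.711, 0.703, -0.001]
wrist_force: [1.2, -1.6, -3.0]
gripper_width: 0.0265
grasp_force: 60.2
```

Emit:
{"name": "play_rows", "arguments": {"steps": [[[4,0,0],[0,0,0],255],[[5,0,0],[0,0,0],255],[[5,0,0],[0,0,0],255],[[5,0,0],[0,0,0],255],[[5,0,0],[0,0,0],255]]}}

```text
time: 25.45
ee_pos: [0.624, 0.1152, 0.2498]
eef_rot: [0.0, 0.708, 0.706, -0.001]
wrist_force: [-0.2, 0.1, -3.2]
gripper_width: 0.0266
grasp_force: 60.2
```

```bash
python3 - <<'E'
from h import *
for n in ('top','side'):
    s=snap(n)
    print(n,'rack',tops(s,.126,.143,.134,60,(.54,.7,-.15,.2)))
o=env.observe(); print(o['time'],o['ee_pos'],o['wrist_force'])
E
```

```text
top rack [(0.6244, -0.0719, 30.2, 31.0), (0.6252, 0.0235, 30.4, 30.6)]
side rack [(0.6216, -0.0753, 30.9, 33.7), (0.623, 0.0196, 30.9, 33.6), (0.6214, 0.1143, 30.5, 33.0)]
25.55 [0.62413271 0.11559017 0.25021758] [-0.36217495 -0.31581195 -2.2204478 ]
```

Emit:
{"name": "play_rows", "arguments": {"steps": [[[0,0,1],[0,0,0],255],[[0,0,2],[0,0,0],255],[[0,0,3],[0,0,0],255],[[0,0,3.6],[0,0,0],255],[[0,0,4.2],[0,0,0],255]]}}

```text
time: 26.05
ee_pos: [0.6241, 0.1175, 0.2081]
eef_rot: [0.0, 0.707, 0.707, 0.0]
wrist_force: [-1.2, -0.1, 3.5]
gripper_width: 0.0268
grasp_force: 60.7
```

Emit:
{"name": "play_rows", "arguments": {"steps": [[[0,0,0.6],[0,0,0],255],[[0,0,1.2],[0,0,0],255],[[0,0,1.8],[0,0,0],255],[[0,0,2.4],[0,0,0],255],[[0,0,3],[0,0,0],255]]}}

```text
time: 26.55
ee_pos: [0.6238, 0.1175, 0.1773]
eef_rot: [-0.0, 0.707, 0.707, -0.0]
wrist_force: [0.1, -0.9, -2.7]
gripper_width: 0.0267
grasp_force: 60.5
```

Emit:
{"name": "play_rows", "arguments": {"steps": [[[0,0,0.3],[0,0,0],255],[[0,0,0.4],[0,0,0],255],[[0,0,0.4],[0,0,0],255]]}}

```text
time: 26.85
ee_pos: [0.6246, 0.1176, 0.1762]
eef_rot: [0.0, 0.707, 0.707, 0.001]
wrist_force: [-4.5, -0.4, 15.6]
gripper_width: 0.0267
grasp_force: 62.5
```

Emit:
{"name": "play_rows", "arguments": {"steps": [[[0,0,-2],[0,0,0],255],[[0,0,-5],[0,0,0],255],[[0,0,-7.6],[0,0,0],255],[[0,0,-7.6],[0,0,0],255],[[-3,-3,-7.6],[0,0,0],255]]}}

```text
time: 27.35
ee_pos: [0.5957, 0.0922, 0.2487]
eef_rot: [-0.0, 0.705, 0.71, 0.001]
wrist_force: [0.1, 0.1, -3.7]
gripper_width: 0.0267
grasp_force: 60.3
```

Emit:
{"name": "play_rows", "arguments": {"steps": [[[-3.3,-3.3,0],[0,0,0],255],[[-6.6,-6.6,0],[0,0,0],255],[[-9.9,-9.9,0],[0,0,0],255],[[-13.2,-13.2,0],[0,0,0],255],[[-15.7,-15.9,0],[0,0,0],255]]}}

```text
time: 27.85
ee_pos: [0.4323, -0.0714, 0.2488]
eef_rot: [-0.001, 0.707, 0.707, -0.001]
wrist_force: [1.0, -0.4, -2.6]
gripper_width: 0.0271
grasp_force: 60.4
```

Emit:
{"name": "play_rows", "arguments": {"steps": [[[0,0,0],[0,0,0],255],[[0,0,0],[0,0,0],255],[[0,0,0],[0,0,0],255],[[0,0,0],[0,0,0],255]]}}

```text
time: 28.25
ee_pos: [0.4356, -0.0687, 0.2498]
eef_rot: [-0.0, 0.706, 0.708, -0.0]
wrist_force: [-0.2, -0.4, -2.9]
gripper_width: 0.0266
grasp_force: 60.5
```

```bash
python3 - <<'E'
from h import *
s=snap('side')
print('rack',tops(s,.126,.143,.134,60,(.54,.7,-.15,.2)))
o=env.observe(); print(o['time'],o['ee_pos'],o['wrist_force'])
E
```

```text
rack [(0.6217, -0.0754, 30.7, 33.7), (0.6227, 0.0197, 30.3, 34.0), (0.6284, 0.1172, 25.3, 31.7)]
28.3 [ 0.43559781 -0.06880099  0.24983233] [ 0.36693374 -0.30307537 -2.52131661]
```

Emit:
{"name": "play_rows", "arguments": {"steps": [[[-0.15,-0.1,3],[0,0,0],255],[[-0.15,-0.1,6],[0,0,0],255],[[-0.15,-0.1,8],[0,0,0],255],[[-0.15,-0.1,10],[0,0,0],255],[[-0.15,-0.1,12],[0,0,0],255]]}}

```text
time: 28.8
ee_pos: [0.4345, -0.0706, 0.1291]
eef_rot: [0.0, 0.706, 0.708, -0.0]
wrist_force: [0.4, 0.1, -1.8]
gripper_width: 0.0265
grasp_force: 60.6
```

Emit:
{"name": "play_rows", "arguments": {"steps": [[[0,0,1],[0,0,0],255],[[0,0,2],[0,0,0],255],[[0,0,2.7],[0,0,0],255],[[0,0,2.9],[0,0,0],255],[[0,0,2.9],[0,0,0],255]]}}

```text
time: 29.3
ee_pos: [0.4344, -0.0711, 0.1016]
eef_rot: [0.0, 0.707, 0.707, 0.0]
wrist_force: [-0.3, -0.2, -2.4]
gripper_width: 0.0267
grasp_force: 61.1
```

Emit:
{"name": "play_rows", "arguments": {"steps": [[[0,0,0.1],[0,0,0],255],[[0,0,0.1],[0,0,0],0],[[0,0,0.1],[0,0,0],0],[[0,0,0.1],[0,0,0],0],[[0,0,0.1],[0,0,0],0]]}}

```text
time: 29.8
ee_pos: [0.4342, -0.0711, 0.1004]
eef_rot: [0.0, 0.707, 0.707, 0.0]
wrist_force: [0.3, 0.0, -0.3]
gripper_width: 0.0826
grasp_force: 0.0
```

Emit:
{"name": "play_rows", "arguments": {"steps": [[[0,0,-2],[0,0,0],0],[[0,0,-5],[0,0,0],0],[[0,0,-9],[0,0,0],0],[[0,0,-11],[0,0,0],0],[[3.3,3.3,-11],[0,0,0],0]]}}

```text
time: 30.3
ee_pos: [0.4666, -0.042, 0.2139]
eef_rot: [0.001, 0.71, 0.705, 0.002]
wrist_force: [1.4, -0.5, 0.1]
gripper_width: 0.0854
grasp_force: 0.0
```

Emit:
{"name": "play_rows", "arguments": {"steps": [[[3.3,3.3,0],[0,0,0],0],[[6.6,6.6,0],[0,0,0],0],[[9.9,9.9,0],[0,0,0],0],[[13.2,13.2,0],[0,0,0],0],[[15.4,15.6,0],[0,0,0],0]]}}

```text
time: 30.8
ee_pos: [0.6244, 0.1194, 0.2097]
eef_rot: [-0.0, 0.706, 0.708, 0.0]
wrist_force: [-0.1, -0.1, 0.3]
gripper_width: 0.0859
grasp_force: 0.0
```

Emit:
{"name": "play_rows", "arguments": {"steps": [[[0,0,0],[0,0,0],0],[[0,0,0],[0,0,0],0],[[0,0,0],[0,0,0],0]]}}

```text
time: 31.1
ee_pos: [0.6223, 0.1146, 0.2102]
eef_rot: [-0.0, 0.707, 0.707, -0.0]
wrist_force: [-0.3, -0.3, -0.3]
gripper_width: 0.0852
grasp_force: 0.0
```

```bash
python3 look.py; python3 - <<'E'
from h import *
s=snap('side'); print('rod',tops(s,.125,.15,.139,10,(.38,.5,-.15,0)),tops(s,.083,.1,.091,10,(.38,.5,-.15,0)))
E
```

```text
top tray [] rack [(0.6246, -0.072, 30.5, 30.9), (0.6249, 0.0236, 30.3, 31.0)]
side tray [] rack [(0.6216, -0.0753, 30.7, 33.8), (0.6231, 0.0201, 31.1, 32.8), (0.6229, 0.1162, 30.4, 33.7)]
wrist tray [] rack [(0.6231, 0.0245, 31.0, 33.1), (0.6237, 0.1182, 31.2, 31.7)]
31.25 [0.62258109 0.11487513 0.21075337] [4.12962205e-05 7.07465690e-01 7.06747668e-01 1.71009802e-04]
rod [(0.4329, -0.0754, 12.9, 17.9)] [(0.4351, -0.0711, 22.3, 25.5)]
```

Emit:
{"name": "play_rows", "arguments": {"steps": [[[0.2,0.1,3],[0,0,0],0],[[0.2,0.1,6],[0,0,0],0],[[0.2,0.1,9],[0,0,0],0],[[0.2,0.1,12.4],[0,0,0],0],[[0.2,0.1,12.4],[0,0,0],0]]}}

```text
time: 31.8
ee_pos: [0.6207, 0.1172, 0.0823]
eef_rot: [-0.002, 0.707, 0.707, -0.003]
wrist_force: [-0.5, 0.6, -0.2]
gripper_width: 0.0853
grasp_force: 0.0
```

Emit:
{"name": "play_rows", "arguments": {"steps": [[[0,0,0],[0,0,0],255],[[0,0,0],[0,0,0],255],[[0,0,0],[0,0,0],255],[[0,0,0],[0,0,0],255],[[0,0,0],[0,0,0],255]]}}

```text
time: 32.3
ee_pos: [0.6251, 0.118, 0.0882]
eef_rot: [0.001, 0.707, 0.707, 0.001]
wrist_force: [-0.8, -1.5, 7.2]
gripper_width: 0.066
grasp_force: 68.4
```

Emit:
{"name": "play_rows", "arguments": {"steps": [[[0,0,-1],[0,0,0],255],[[0,0,-2.5],[0,0,0],255],[[0,0,-4],[0,0,0],255],[[0,0,-6],[0,0,0],255],[[0,0,-8],[0,0,0],255]]}}

```text
time: 32.8
ee_pos: [0.624, 0.118, 0.1681]
eef_rot: [0.0, 0.707, 0.707, 0.0]
wrist_force: [-0.2, 0.2, -4.7]
gripper_width: 0.0664
grasp_force: 68.3
```

```bash
python3 - <<'E'
from h import *
s=snap('side','s6'); cv2.imwrite('pics/s6c.png',cv2.resize(s['pixels'][120:270,220:380],None,fx=4,fy=4))
s=snap('wrist','w6')
E
```

```text
(no output)
```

View pics/s6c.png

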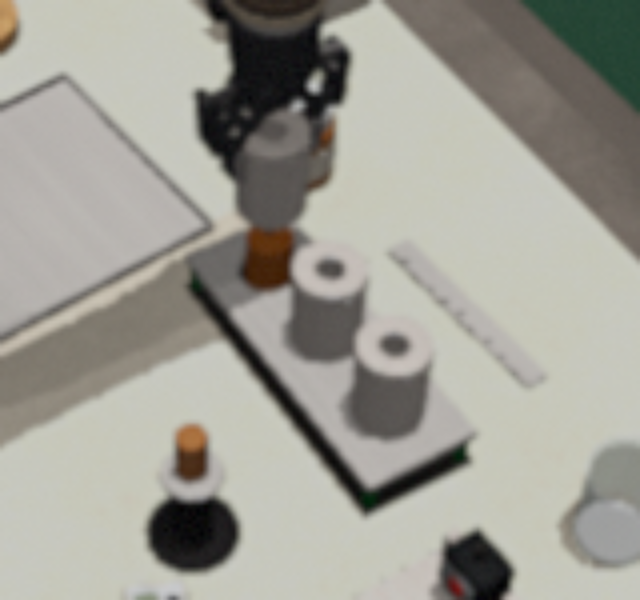

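The mould lifts cleanly off the brown casting, which stays standing at (268,255). The rod is back in its holder.

Emit:
{"name": "play_rows", "arguments": {"steps": [[[4.4,-2,0],[0,0,0],255],[[8.8,-4,0],[0,0,0],255],[[13.2,-6,0],[0,0,0],255],[[17.6,-8,0],[0,0,0],255],[[22,-10,0],[0,0,0],255]]}}

```text
time: 33.4
ee_pos: [0.5225, 0.3395, 0.166]
eef_rot: [-0.0, 0.707, 0.707, -0.0]
wrist_force: [-0.4, -0.2, -4.3]
gripper_width: 0.0664
grasp_force: 68.6
```

Emit:
{"name": "play_rows", "arguments": {"steps": [[[4,-2,0],[0,0,0],255],[[6.1,-3.3,0],[0,0,0],255],[[6.1,-3.3,3],[0,0,0],255],[[6.1,-3.3,6],[0,0,0],255],[[6.1,-3.3,8.5],[0,0,0],255]]}}

```text
time: 33.9
ee_pos: [0.4898, 0.3989, 0.0794]
eef_rot: [0.0, 0.707, 0.708, -0.001]
wrist_force: [0.4, 0.1, -4.2]
gripper_width: 0.0664
grasp_force: 68.6
```

Emit:
{"name": "play_rows", "arguments": {"steps": [[[0,0,1.5],[0,0,0],255],[[0,0,2.5],[0,0,0],255],[[0,0,3.2],[0,0,0],255],[[0,0,3.7],[0,0,0],255],[[0,0,3.7],[0,0,0],255]]}}

```text
time: 34.4
ee_pos: [0.4916, 0.3993, 0.0454]
eef_rot: [-0.0, 0.707, 0.707, 0.001]
wrist_force: [0.2, 0.4, -4.2]
gripper_width: 0.0661
grasp_force: 68.7
```

Emit:
{"name": "play_rows", "arguments": {"steps": [[[0,0,0.15],[0,0,0],255],[[0,0,0.15],[0,0,0],0],[[0,0,0.15],[0,0,0],0],[[0,0,0.15],[0,0,0],0],[[0,0,0.15],[0,0,0],0]]}}

```text
time: 34.9
ee_pos: [0.4911, 0.3991, 0.043]
eef_rot: [0.0, 0.707, 0.707, 0.0]
wrist_force: [-0.2, 0.1, -1.1]
gripper_width: 0.0854
grasp_force: 0.0
```

Emit:
{"name": "play_rows", "arguments": {"steps": [[[0,0,-3],[0,0,0],0],[[0,0,-7],[0,0,0],0],[[0,0,-11],[0,0,0],0],[[0,0,-15],[0,0,0],0],[[-3,1,-17],[0,0,0],0]]}}

```text
time: 35.4
ee_pos: [0.4998, 0.3742, 0.2163]
eef_rot: [-0.001, 0.705, 0.71, 0.003]
wrist_force: [-0.1, 0.3, 0.7]
gripper_width: 0.0851
grasp_force: 0.0
```

Emit:
{"name": "play_rows", "arguments": {"steps": [[[-4.6,1.5,0],[0,0,0],0],[[-9.2,3,0],[0,0,0],0],[[-13.8,4.5,0],[0,0,0],0],[[-18.4,6,0],[0,0,0],0],[[-23,7.5,0],[0,0,0],0]]}}

```text
time: 35.9
ee_pos: [0.5764, 0.1372, 0.2131]
eef_rot: [0.0, 0.707, 0.707, 0.0]
wrist_force: [0.5, 0.5, -0.8]
gripper_width: 0.0852
grasp_force: 0.0
```

Emit:
{"name": "play_rows", "arguments": {"steps": [[[-4.6,1.5,0],[0,0,0],0],[[-9.2,3,0],[0,0,0],0],[[-11.8,4.8,0],[0,0,0],0],[[-11.8,4.8,0],[0,0,0],0],[[-11.8,4.8,0],[0,0,0],0]]}}

```text
time: 36.4
ee_pos: [0.6241, 0.0204, 0.2125]
eef_rot: [-0.0, 0.708, 0.707, -0.0]
wrist_force: [-0.2, -0.1, 0.3]
gripper_width: 0.0856
grasp_force: 0.0
```

```bash
python3 look.py
```

```text
top tray [(0.4929, 0.4009, 30.8, 31.7)] rack [(0.6243, -0.0723, 30.3, 31.2)]
side tray [(0.4945, 0.3964, 30.6, 35.3)] rack [(0.6218, -0.0754, 31.3, 33.3), (0.6229, 0.0202, 30.8, 33.1)]
wrist tray [(0.6242, 0.1275, 9.4, 21.4)] rack [(0.6227, -0.0712, 31.0, 33.4), (0.6235, 0.0228, 31.2, 31.8)]
36.55 [0.62358829 0.0228637  0.21259326] [-4.91670753e-04  7.06126946e-01  7.08085082e-01  1.04029414e-04]
```

Emit:
{"name": "play_rows", "arguments": {"steps": [[[0,0,3],[0,0,0],0],[[0,0,6],[0,0,0],0],[[0,0,9],[0,0,0],0],[[0,0,12.6],[0,0,0],0],[[0,0,12.6],[0,0,0],0]]}}

```text
time: 37.05
ee_pos: [0.6204, 0.0229, 0.0824]
eef_rot: [-0.003, 0.706, 0.708, -0.003]
wrist_force: [-0.3, -0.4, -0.8]
gripper_width: 0.0857
grasp_force: 0.0
```

Emit:
{"name": "play_rows", "arguments": {"steps": [[[0,0,0],[0,0,0],255],[[0,0,0],[0,0,0],255],[[0,0,0],[0,0,0],255],[[0,0,0],[0,0,0],255],[[0,0,0],[0,0,0],255]]}}

```text
time: 37.55
ee_pos: [0.6251, 0.0214, 0.0887]
eef_rot: [0.001, 0.707, 0.707, 0.001]
wrist_force: [-1.4, 1.1, 7.0]
gripper_width: 0.0635
grasp_force: 67.8
```

Emit:
{"name": "play_rows", "arguments": {"steps": [[[0,0,-1],[0,0,0],255],[[0,0,-2.5],[0,0,0],255],[[0,0,-4],[0,0,0],255],[[0,0,-6],[0,0,0],255],[[0,0,-8],[0,0,0],255]]}}

```text
time: 38.05
ee_pos: [0.6241, 0.0208, 0.1686]
eef_rot: [0.0, 0.707, 0.707, 0.0]
wrist_force: [0.3, -0.4, -4.9]
gripper_width: 0.0634
grasp_force: 67.2
```

Emit:
{"name": "play_rows", "arguments": {"steps": [[[4,-3,0],[0,0,0],255],[[8,-6,0],[0,0,0],255],[[12,-9,0],[0,0,0],255],[[16,-12,0],[0,0,0],255],[[20,-15,0],[0,0,0],255]]}}

```text
time: 38.55
ee_pos: [0.4729, 0.2222, 0.1682]
eef_rot: [0.0, 0.707, 0.707, 0.001]
wrist_force: [0.6, 1.2, -4.5]
gripper_width: 0.0634
grasp_force: 68.2
```

Emit:
{"name": "play_rows", "arguments": {"steps": [[[4,-3,0],[0,0,0],255],[[5.5,-3.8,0],[0,0,0],255],[[5.5,-3.8,3],[0,0,0],255],[[5.5,-3.8,6],[0,0,0],255],[[5.5,-3.8,8.5],[0,0,0],255]]}}

```text
time: 39.05
ee_pos: [0.436, 0.2764, 0.0819]
eef_rot: [0.0, 0.707, 0.708, 0.001]
wrist_force: [0.8, 0.2, -4.6]
gripper_width: 0.0635
grasp_force: 68.3
```

Emit:
{"name": "play_rows", "arguments": {"steps": [[[0,0,1.5],[0,0,0],255],[[0,0,2.5],[0,0,0],255],[[0,0,3.2],[0,0,0],255],[[0,0,3.7],[0,0,0],255],[[0,0,3.7],[0,0,0],255]]}}

```text
time: 39.55
ee_pos: [0.4366, 0.2762, 0.0458]
eef_rot: [-0.0, 0.707, 0.707, 0.001]
wrist_force: [0.6, 0.3, -4.5]
gripper_width: 0.0632
grasp_force: 68.4
```

Emit:
{"name": "play_rows", "arguments": {"steps": [[[0,0,0.12],[0,0,0],255],[[0,0,0.12],[0,0,0],0],[[0,0,0.12],[0,0,0],0],[[0,0,0.12],[0,0,0],0],[[0,0,0.12],[0,0,0],0]]}}

```text
time: 40.05
ee_pos: [0.4361, 0.2761, 0.0437]
eef_rot: [0.0, 0.707, 0.707, 0.0]
wrist_force: [-0.3, -0.2, -0.4]
gripper_width: 0.0853
grasp_force: 0.0
```

Emit:
{"name": "play_rows", "arguments": {"steps": [[[0,0,-3],[0,0,0],0],[[0,0,-7],[0,0,0],0],[[0,0,-11],[0,0,0],0],[[0,0,-15],[0,0,0],0],[[-3,1.6,-17],[0,0,0],0]]}}

```text
time: 40.55
ee_pos: [0.4514, 0.2502, 0.2168]
eef_rot: [-0.001, 0.705, 0.71, 0.002]
wrist_force: [0.3, 0.6, -0.1]
gripper_width: 0.0856
grasp_force: 0.0
```

Emit:
{"name": "play_rows", "arguments": {"steps": [[[-4.3,2.3,0],[0,0,0],0],[[-8.6,4.6,0],[0,0,0],0],[[-12.9,6.9,0],[0,0,0],0],[[-17.2,9.2,0],[0,0,0],0],[[-21.5,11.5,0],[0,0,0],0]]}}

```text
time: 41.05
ee_pos: [0.5677, 0.0293, 0.2138]
eef_rot: [0.0, 0.707, 0.707, 0.0]
wrist_force: [1.6, 0.9, -0.3]
gripper_width: 0.0853
grasp_force: 0.0
```

Emit:
{"name": "play_rows", "arguments": {"steps": [[[-4.3,2.3,0],[0,0,0],0],[[-8.6,4.6,0],[0,0,0],0],[[-10.5,5.6,0],[0,0,0],0],[[-10.5,5.6,0],[0,0,0],0],[[-10.5,5.6,0],[0,0,0],0]]}}

```text
time: 41.55
ee_pos: [0.6228, -0.0741, 0.2131]
eef_rot: [-0.0, 0.707, 0.707, -0.0]
wrist_force: [-0.1, 0.7, -0.6]
gripper_width: 0.0856
grasp_force: 0.0
```

```bash
python3 look.py
```

```text
top tray [(0.41, 0.2789, 30.6, 31.9), (0.4931, 0.401, 30.7, 31.7)] rack []
side tray [(0.4114, 0.2758, 30.5, 34.5), (0.4941, 0.3959, 30.7, 35.9)] rack [(0.6222, -0.0749, 31.1, 32.7)]
wrist tray [] rack [(0.623, -0.073, 31.1, 31.8)]
41.7 [ 0.62278184 -0.07219376  0.21347771] [-4.62932538e-04  7.06169359e-01  7.08042786e-01  1.90480959e-04]
```

Emit:
{"name": "play_rows", "arguments": {"steps": [[[-0.1,0,3],[0,0,0],0],[[-0.1,0,6],[0,0,0],0],[[-0.1,0,9],[0,0,0],0],[[-0.1,0,12.6],[0,0,0],0],[[-0.1,0,12.6],[0,0,0],0]]}}

```text
time: 42.2
ee_pos: [0.6198, -0.0726, 0.0834]
eef_rot: [-0.003, 0.706, 0.708, -0.002]
wrist_force: [-0.7, -0.4, -0.6]
gripper_width: 0.0858
grasp_force: 0.0
```

Emit:
{"name": "play_rows", "arguments": {"steps": [[[0,0,0],[0,0,0],255],[[0,0,0],[0,0,0],255],[[0,0,0],[0,0,0],255],[[0,0,0],[0,0,0],255],[[0,0,0],[0,0,0],255]]}}

```text
time: 42.7
ee_pos: [0.6242, -0.0749, 0.0896]
eef_rot: [0.001, 0.707, 0.707, 0.001]
wrist_force: [-2.4, 0.9, 7.3]
gripper_width: 0.0652
grasp_force: 67.9
```

Emit:
{"name": "play_rows", "arguments": {"steps": [[[0,0,-1],[0,0,0],255],[[0,0,-2.5],[0,0,0],255],[[0,0,-4],[0,0,0],255],[[0,0,-6],[0,0,0],255],[[0,0,-8],[0,0,0],255]]}}

```text
time: 43.2
ee_pos: [0.6231, -0.0751, 0.1694]
eef_rot: [0.0, 0.707, 0.707, 0.0]
wrist_force: [1.0, 0.1, -4.1]
gripper_width: 0.0653
grasp_force: 67.8
```

Emit:
{"name": "play_rows", "arguments": {"steps": [[[4.6,-0.5,0],[0,0,0],255],[[9.2,-1.5,0],[0,0,0],255],[[13.8,-2.5,0],[0,0,0],255],[[18.4,-3.5,0],[0,0,0],255],[[23,-4.5,0],[0,0,0],255]]}}

```text
time: 43.7
ee_pos: [0.5776, 0.1566, 0.169]
eef_rot: [0.0, 0.707, 0.707, 0.001]
wrist_force: [0.8, -0.4, -3.7]
gripper_width: 0.0656
grasp_force: 67.9
```

Emit:
{"name": "play_rows", "arguments": {"steps": [[[4.6,-1,0],[0,0,0],255],[[9.2,-2,0],[0,0,0],255],[[13.3,-3.2,0],[0,0,0],255],[[13.3,-3.2,3],[0,0,0],255],[[13.3,-3.2,6],[0,0,0],255]]}}

```text
time: 44.2
ee_pos: [0.5459, 0.291, 0.1088]
eef_rot: [0.0, 0.705, 0.709, 0.002]
wrist_force: [0.4, -1.2, -4.4]
gripper_width: 0.0659
grasp_force: 67.9
```

Emit:
{"name": "play_rows", "arguments": {"steps": [[[0,0,2.5],[0,0,0],255],[[0,0,4.5],[0,0,0],255],[[0,0,5.7],[0,0,0],255],[[0,0,6.2],[0,0,0],255],[[0,0,6.2],[0,0,0],255]]}}

```text
time: 44.7
ee_pos: [0.5464, 0.2881, 0.047]
eef_rot: [-0.0, 0.707, 0.707, 0.001]
wrist_force: [-0.1, -0.6, -3.6]
gripper_width: 0.0653
grasp_force: 68.1
```

```bash
python3 - <<'E'
from h import *
for n in ('top','side'):
    s=snap(n,n+'7'); print(tops(s,.083,.1,.091,60,(.33,.65,.12,.55)))
s=snap('top');print(onplane(s,[[140,192],[222,185],[227,267],[143,271]],.012).round(3))
cv2.imwrite('pics/s7c.png',cv2.resize(cv2.imread('pics/side7.png')[90:240,160:320],None,fx=4,fy=4))
E
```

```text
[(0.4101, 0.2782, 29.6, 32.2), (0.5438, 0.2677, 9.5, 25.2)]
[(0.4119, 0.276, 30.8, 33.8), (0.5505, 0.2792, 23.9, 42.3), (0.4944, 0.3961, 30.9, 35.5)]
[[0.601 0.472 0.012]
 [0.619 0.209 0.012]
 [0.355 0.192 0.012]
 [0.349 0.454 0.012]]
```

View pics/s7c.png

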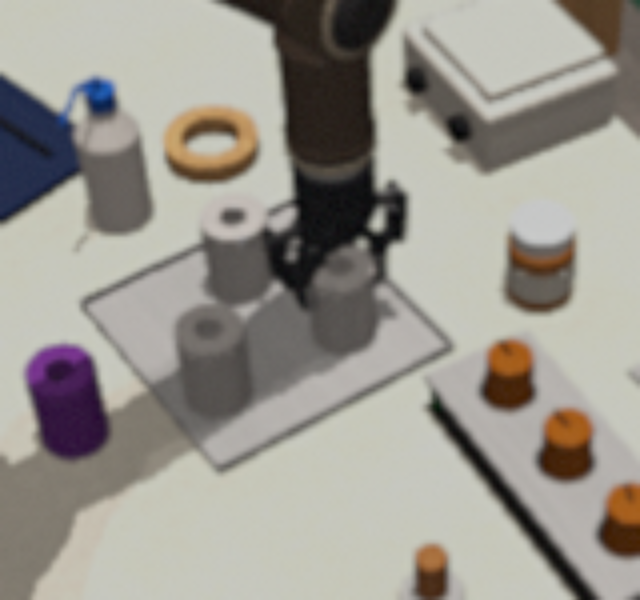

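All three moulds stand on the tray; the one at (212,360) was knocked a little but is still well inside. The castings stand free on the rack.

Emit:
{"name": "play_rows", "arguments": {"steps": [[[0,0,0.15],[0,0,0],255],[[0,0,0.15],[0,0,0],0],[[0,0,0.15],[0,0,0],0],[[0,0,0.15],[0,0,0],0],[[0,0,0.15],[0,0,0],0]]}}

```text
time: 45.35
ee_pos: [0.5461, 0.2881, 0.0442]
eef_rot: [0.0, 0.707, 0.707, 0.0]
wrist_force: [0.0, 0.2, 0.9]
gripper_width: 0.0856
grasp_force: 0.0
```

Emit:
{"name": "play_rows", "arguments": {"steps": [[[0,0,-3],[0,0,0],0],[[0,0,-7],[0,0,0],0],[[0,0,-11],[0,0,0],0],[[0,0,-15],[0,0,0],0],[[-4.5,1,-15.5],[0,0,0],0]]}}

```text
time: 45.85
ee_pos: [0.5566, 0.2508, 0.2038]
eef_rot: [-0.001, 0.703, 0.711, 0.005]
wrist_force: [0.7, 0.6, -1.0]
gripper_width: 0.0854
grasp_force: 0.0
```

Emit:
{"name": "play_rows", "arguments": {"steps": [[[-4.6,1,0],[0,0,0],0],[[-9.2,2,0],[0,0,0],0],[[-13.8,3,0],[0,0,0],0],[[-18.4,4,0],[0,0,0],0],[[-23,5,0],[0,0,0],0]]}}

```text
time: 46.35
ee_pos: [0.6062, 0.0112, 0.1993]
eef_rot: [0.0, 0.707, 0.707, 0.0]
wrist_force: [1.2, 0.4, 0.6]
gripper_width: 0.0853
grasp_force: 0.0
```

Emit:
{"name": "play_rows", "arguments": {"steps": [[[-4.6,1,0],[0,0,0],0],[[-8.7,1.7,0],[0,0,0],0],[[-8.7,1.7,0],[0,0,0],0],[[-8.7,1.7,0],[0,0,0],0],[[-8.7,1.7,0],[0,0,0],0]]}}

```text
time: 46.85
ee_pos: [0.623, -0.0725, 0.1988]
eef_rot: [-0.001, 0.706, 0.708, 0.0]
wrist_force: [-0.2, 0.1, -0.3]
gripper_width: 0.0859
grasp_force: 0.0
```

```bash
cat > cast.py <<'E'
from h import *
import sys
def line(s,c,z):   # c: top-face centre world xy; returns azimuth of dark line (deg)
    g=cv2.cvtColor(s['pixels'],cv2.COLOR_BGR2GRAY).astype(np.float32)
    az=np.radians(np.arange(0,360,2)); r=np.linspace(.006,.017,12)
    p=np.array([[c[0]+q*np.cos(a),c[1]+q*np.sin(a),z] for a in az for q in r])
    uv=proj(s,p).astype(np.float32)
    v=cv2.remap(g,uv[:,0].reshape(len(az),-1),uv[:,1].reshape(len(az),-1),cv2.INTER_LINEAR).mean(1)
    d=np.median(v)-v; i=d.argmax(); w=np.roll(d,-i+len(az)//2)[len(az)//2-6:len(az)//2+7].clip(d.max()*.3)-d.max()*.3
    return float((np.degrees(az[i])+2*(w*np.arange(-6,7)).sum()/w.sum())), float(d.max())
def find(s,z,box,amin=100):
    P=xyz(s); m=(abs(P[...,2]-z)<.012)&(P[...,0]>box[0])&(P[...,0]<box[1])&(P[...,1]>box[2])&(P[...,1]<box[3])
    out=[]
    for c in blobs(m,amin):
        e=circ(s,c,z); out.append((e,[round(q,1) for q in line(s,e,z)]))
    return out
if __name__=='__main__':
    for n,a in (('wrist',400),('side',40),('top',40)):
        s=snap(n,'c_'+n)
        print(n,'rack',*find(s,.085,(.55,.7,-.14,.18),a),sep='\n ')
        print(n,'reader',*find(s,.086,(.45,.56,-.5,-.2),a),sep='\n ')
    o=env.observe(); print(o['time'],o['ee_pos'],o['eef_rot'])
E
python3 cast.py; python3 look.py | cut -c1-150
```

```text
wrist
 rack
 ((0.6239, -0.0727, 21.3, 22.5), [69.9, 29.7])
 ((0.6241, 0.0223, 21.1, 21.2), [96.7, 63.8])
wrist
 reader
side
 rack
 ((0.6221, -0.0773, 20.8, 25.6), [56.4, 19.8])
 ((0.6208, 0.0189, 20.0, 26.0), [64.9, 16.8])
 ((0.6223, 0.1137, 21.0, 26.3), [64.8, 17.1])
side
 reader
top
 rack
 ((0.6256, 0.1183, 20.7, 21.5), [79.9, 27.3])
 ((0.6289, 0.0329, 9.8, 22.9), [242.0, 52.5])
top
 reader
47.0 [ 0.62311124 -0.07211961  0.19898938] [-2.99205460e-04  7.06016571e-01  7.08195231e-01  1.64057639e-04]
top tray [(0.4101, 0.2787, 30.8, 32.0), (0.4929, 0.4009, 30.8, 31.9), (0.5484, 0.2884, 30.2, 31.6)] rack []
side tray [(0.4115, 0.2752, 30.7, 34.9), (0.5478, 0.2852, 28.5, 34.5), (0.4943, 0.3958, 31.1, 35.7)] rack []
wrist tray [] rack []
47.15 [ 0.62315486 -0.07294571  0.19912215] [-5.24288348e-05  7.06395823e-01  7.07817014e-01  1.14988524e-04]
```

View pics/c_wrist.png

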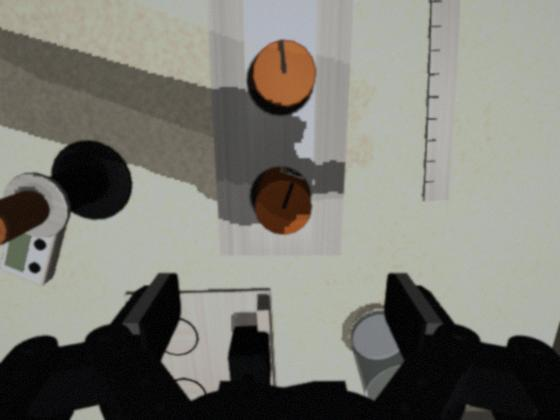

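The wrist view shows the hole2 casting at (283,205) with its line up and to the right (about 70°), and the hole1 casting at (283,73) with its line at about 97°.

Emit:
{"name": "play_rows", "arguments": {"steps": [[[0,0.1,4],[0,0,0],0],[[0,0.1,8],[0,0,0],0],[[0,0.1,12],[0,0,0],0],[[0,0.1,14],[0,0,0],0],[[0,0.1,14.7],[0,0,0],0]]}}

```text
time: 47.65
ee_pos: [0.6225, -0.0734, 0.0495]
eef_rot: [-0.001, 0.707, 0.708, -0.001]
wrist_force: [-0.3, 0.3, -0.5]
gripper_width: 0.0856
grasp_force: 0.0
```

Emit:
{"name": "play_rows", "arguments": {"steps": [[[0,0,0],[0,0,0],255],[[0,0,0],[0,0,0],255],[[0,0,0],[0,0,0],255],[[0,0,0],[0,0,0],255],[[0,0,0],[0,0,0],255]]}}

```text
time: 48.15
ee_pos: [0.6251, -0.0741, 0.054]
eef_rot: [0.001, 0.707, 0.707, 0.001]
wrist_force: [-2.1, 0.5, 7.3]
gripper_width: 0.0425
grasp_force: 60.5
```

Emit:
{"name": "play_rows", "arguments": {"steps": [[[0,0,0],[0,0,0],255],[[0,0,0],[0,0,0],255],[[0,0,0],[0,0,0],255]]}}

```text
time: 48.45
ee_pos: [0.6251, -0.0741, 0.0539]
eef_rot: [0.001, 0.707, 0.707, 0.001]
wrist_force: [-1.4, 0.7, 6.7]
gripper_width: 0.0429
grasp_force: 60.5
```

Emit:
{"name": "play_rows", "arguments": {"steps": [[[0,0,-1],[0,0,0],255],[[0,0,-2.5],[0,0,0],255],[[0,0,-5],[0,0,0],255],[[0,0,-8],[0,0,0],255],[[0,0,-11.5],[0,0,0],255]]}}

```text
time: 48.95
ee_pos: [0.6236, -0.074, 0.1689]
eef_rot: [-0.0, 0.707, 0.707, -0.0]
wrist_force: [-0.5, -0.1, -1.0]
gripper_width: 0.0429
grasp_force: 60.9
```

Emit:
{"name": "play_rows", "arguments": {"steps": [[[-4.5,-1.4,0],[0,0,0],255],[[-9,-2.9,0],[0,0,0],255],[[-13.5,-4.3,0],[0,0,0],255],[[-18,-5.8,0],[0,0,0],255],[[-22.5,-7.3,0],[0,0,0],255]]}}

```text
time: 49.45
ee_pos: [0.5506, -0.3007, 0.1687]
eef_rot: [0.001, 0.707, 0.707, 0.0]
wrist_force: [1.1, -0.7, -0.7]
gripper_width: 0.0425
grasp_force: 60.9
```

Emit:
{"name": "play_rows", "arguments": {"steps": [[[-4.5,-1.5,0],[0,0,0],255],[[-9,-3,0],[0,0,0],255],[[-11.8,-3.9,0],[0,0,0],255],[[-11.8,-3.9,0],[0,0,8.5],255],[[-11.8,-3.9,0],[0,0,17],255]]}}

```text
time: 49.95
ee_pos: [0.5111, -0.4191, 0.1686]
eef_rot: [0.001, 0.806, 0.591, 0.0]
wrist_force: [0.1, 0.6, -1.4]
gripper_width: 0.0426
grasp_force: 61.0
```

Emit:
{"name": "play_rows", "arguments": {"steps": [[[0,0,0],[0,0,8.5],255],[[0,0,0],[0,0,17],255],[[0,0,0],[0,0,25.5],255],[[0,0,0],[0,0,34],255],[[0,0,0],[0,0,42.5],255]]}}

```text
time: 50.45
ee_pos: [0.5125, -0.417, 0.1686]
eef_rot: [0.0, 0.965, 0.26, 0.001]
wrist_force: [-0.6, -0.2, -1.5]
gripper_width: 0.0424
grasp_force: 61.0
```

Emit:
{"name": "play_rows", "arguments": {"steps": [[[0,0,0],[0,0,8.1],255],[[0,0,0],[0,0,8.1],255],[[0,0,0],[0,0,8.1],255],[[0,0,0],[0,0,8.1],255]]}}

```text
time: 50.85
ee_pos: [0.5124, -0.417, 0.1676]
eef_rot: [0.0, 0.981, 0.196, 0.0]
wrist_force: [-0.5, -0.0, -1.0]
gripper_width: 0.0426
grasp_force: 61.0
```

```bash
cat > al.py <<'E'
from h import *
from scipy.spatial.transform import Rotation as Ro
import sys
o=env.observe(); q=o['eef_rot']; R=Ro.from_quat(np.r_[q[1:],q[0]]).as_matrix()
t=np.array([float(a) for a in sys.argv[1:4]])
print(o['time'],o['ee_pos'],'tool x az',np.degrees(np.arctan2(R[1,0],R[0,0])),'tilt',np.degrees(np.arccos(-R[2,2])),'shift cm tool',(R.T@(t-o['ee_pos'])*100).round(2),o['wrist_force'])
E
python3 al.py .5121 -.4174 .0549
```

```text
50.85 [ 0.51235873 -0.41701939  0.16759944] tool x az 22.618982288527427 tilt 0.03434085108651805 shift cm tool [-0.04  0.02 11.27] [-0.53006508 -0.04621564 -0.95282441]
```

Emit:
{"name": "play_rows", "arguments": {"steps": [[[-0.1,0,3.5],[0,0,0],255],[[-0.1,0,7],[0,0,0],255],[[-0.1,0,9.5],[0,0,0],255],[[-0.1,0,10.7],[0,0,0],255],[[-0.1,0,11.3],[0,0,0],255]]}}

```text
time: 51.35
ee_pos: [0.511, -0.4168, 0.0548]
eef_rot: [-0.001, 0.981, 0.195, -0.0]
wrist_force: [-10.9, 14.4, 45.5]
gripper_width: 0.0426
grasp_force: 65.9
```

Emit:
{"name": "play_rows", "arguments": {"steps": [[[0,0,0],[0,0,0],255],[[0,0,0.05],[0,0,0],255]]}}

```text
time: 51.55
ee_pos: [0.5119, -0.4183, 0.055]
eef_rot: [0.001, 0.981, 0.195, 0.001]
wrist_force: [-0.9, 1.7, 7.4]
gripper_width: 0.0424
grasp_force: 62.0
```

Emit:
{"name": "play_rows", "arguments": {"steps": [[[0,0,0],[0,0,0],0],[[0,0,0],[0,0,0],0],[[0,0,0],[0,0,0],0],[[0,0,0],[0,0,0],0],[[0,0,-2],[0,0,0],0]]}}

```text
time: 52.05
ee_pos: [0.5102, -0.416, 0.0714]
eef_rot: [-0.002, 0.981, 0.195, -0.001]
wrist_force: [-0.2, -0.2, 0.7]
gripper_width: 0.0852
grasp_force: 0.0
```

Emit:
{"name": "play_rows", "arguments": {"steps": [[[0,0,-4],[0,0,0],0],[[0,0,-8],[0,0,0],0],[[0,0,-12.5],[0,0,-8.5],0],[[0,0,-12.5],[0,0,-17],0],[[0,0,-12.5],[0,0,-25.5],0]]}}

```text
time: 52.55
ee_pos: [0.5119, -0.418, 0.2005]
eef_rot: [0.001, 0.913, 0.409, 0.001]
wrist_force: [0.3, 0.2, 0.9]
gripper_width: 0.0853
grasp_force: 0.0
```

Emit:
{"name": "play_rows", "arguments": {"steps": [[[0,0,0],[0,0,-8.5],0],[[0,0,0],[0,0,-17],0],[[0,0,0],[0,0,-25.5],0],[[0,0,0],[0,0,-34],0],[[0,0,0],[0,0,-42.1],0]]}}

```text
time: 53.05
ee_pos: [0.5112, -0.4175, 0.1986]
eef_rot: [-0.0, 0.705, 0.709, -0.0]
wrist_force: [-1.3, 0.3, -0.1]
gripper_width: 0.0853
grasp_force: 0.0
```

Emit:
{"name": "play_rows", "arguments": {"steps": [[[4.5,1.1,0],[0,0,0],0],[[9,2.3,0],[0,0,0],0],[[13.5,3.4,0],[0,0,0],0],[[18,4.6,0],[0,0,0],0],[[22.5,5.7,0],[0,0,0],0]]}}

```text
time: 53.55
ee_pos: [0.5684, -0.1907, 0.1987]
eef_rot: [0.0, 0.707, 0.707, 0.0]
wrist_force: [1.0, 1.3, 0.5]
gripper_width: 0.0853
grasp_force: 0.0
```

Emit:
{"name": "play_rows", "arguments": {"steps": [[[4.5,1.1,0],[0,0,0],0],[[9,2.3,0],[0,0,0],0],[[13.5,3.4,0],[0,0,0],0],[[18,4.6,0],[0,0,0],0],[[21.5,5.4,0],[0,0,0],0]]}}

```text
time: 54.05
ee_pos: [0.6225, 0.0262, 0.1986]
eef_rot: [-0.0, 0.706, 0.708, 0.0]
wrist_force: [0.3, 0.2, -0.2]
gripper_width: 0.0856
grasp_force: 0.0
```

Emit:
{"name": "play_rows", "arguments": {"steps": [[[0,0,0],[0,0,0],0],[[0,0,0],[0,0,0],0],[[0,0,0],[0,0,0],0]]}}

```text
time: 54.35
ee_pos: [0.6219, 0.0208, 0.1987]
eef_rot: [0.0, 0.708, 0.707, -0.0]
wrist_force: [-0.3, 0.3, 0.7]
gripper_width: 0.0853
grasp_force: 0.0
```

```bash
python3 cast.py;  python3 al.py .6239 .022 .053
```

```text
wrist
 rack
 ((0.6243, 0.0235, 21.3, 22.5), [97.8, 28.4])
 ((0.6243, 0.1175, 21.1, 21.2), [81.5, 62.8])
wrist
 reader
side
 rack
 ((0.6219, 0.0185, 21.1, 26.7), [69.7, 18.3])
 ((0.6208, 0.113, 20.2, 25.7), [248.0, 21.9])
side
 reader
 ((0.5112, -0.4175, 20.9, 24.2), [14.3, 38.0])
top
 rack
top
 reader
 ((0.5131, -0.4131, 20.9, 23.4), [356.1, 38.3])
54.5 [0.62196475 0.02080579 0.19880694] [ 1.98187403e-04  7.07832795e-01  7.06379993e-01 -2.18142536e-05]
54.5 [0.62196475 0.02080579 0.19880694] tool x az 89.8822793807952 tilt 0.022847760576479137 shift cm tool [ 0.12  0.19 14.58] [ 0.61816524  0.01524061 -0.27493861]
```

Emit:
{"name": "play_rows", "arguments": {"steps": [[[0.15,0.2,4],[0,0,0],0],[[0.15,0.2,8],[0,0,0],0],[[0.15,0.2,12],[0,0,0],0],[[0.15,0.2,14],[0,0,0],0],[[0.15,0.2,14.6],[0,0,0],0]]}}

```text
time: 55.0
ee_pos: [0.6224, 0.023, 0.0501]
eef_rot: [-0.001, 0.707, 0.707, -0.002]
wrist_force: [0.9, -0.2, 0.5]
gripper_width: 0.0854
grasp_force: 0.0
```

Emit:
{"name": "play_rows", "arguments": {"steps": [[[0,0,0],[0,0,0],255],[[0,0,0],[0,0,0],255],[[0,0,0],[0,0,0],255],[[0,0,0],[0,0,0],255],[[0,0,0],[0,0,0],255]]}}

```text
time: 55.5
ee_pos: [0.6252, 0.024, 0.0545]
eef_rot: [0.001, 0.707, 0.707, 0.001]
wrist_force: [-2.1, -1.3, 6.3]
gripper_width: 0.0422
grasp_force: 60.5
```

Emit:
{"name": "play_rows", "arguments": {"steps": [[[0,0,0],[0,0,0],255],[[0,0,0],[0,0,0],255],[[0,0,0],[0,0,0],255]]}}

```text
time: 55.8
ee_pos: [0.6252, 0.024, 0.0545]
eef_rot: [0.001, 0.707, 0.707, 0.001]
wrist_force: [-0.9, -1.5, 6.2]
gripper_width: 0.0427
grasp_force: 60.5
```

Emit:
{"name": "play_rows", "arguments": {"steps": [[[0,0,-1],[0,0,0],255],[[0,0,-2.5],[0,0,0],255],[[0,0,-5],[0,0,0],255],[[0,0,-8],[0,0,0],255],[[0,0,-11.5],[0,0,0],255]]}}

```text
time: 56.3
ee_pos: [0.6236, 0.0241, 0.1694]
eef_rot: [-0.0, 0.707, 0.707, -0.0]
wrist_force: [0.1, -0.1, -1.2]
gripper_width: 0.0423
grasp_force: 61.0
```

Emit:
{"name": "play_rows", "arguments": {"steps": [[[-4.5,-1.4,0],[0,0,0],255],[[-9,-2.9,0],[0,0,0],255],[[-13.5,-4.3,0],[0,0,0],255],[[-18,-5.8,0],[0,0,0],255],[[-22.5,-7.3,0],[0,0,0],255]]}}

```text
time: 56.8
ee_pos: [0.5507, -0.2026, 0.1692]
eef_rot: [0.001, 0.707, 0.707, 0.001]
wrist_force: [1.1, -0.8, -1.8]
gripper_width: 0.0425
grasp_force: 61.1
```

Emit:
{"name": "play_rows", "arguments": {"steps": [[[-4.5,-1.5,0],[0,0,0],255],[[-9,-3,0],[0,0,0],255],[[-13,-4.2,0],[0,0,0],255],[[-13,-4.2,0],[0,0,8.5],255],[[-13,-4.2,0],[0,0,17],255]]}}

```text
time: 57.3
ee_pos: [0.5081, -0.3335, 0.1692]
eef_rot: [0.001, 0.807, 0.591, 0.0]
wrist_force: [0.8, 1.7, -2.6]
gripper_width: 0.0423
grasp_force: 61.0
```

Emit:
{"name": "play_rows", "arguments": {"steps": [[[0,0,0],[0,0,8.5],255],[[0,0,0],[0,0,17],255],[[0,0,0],[0,0,25.5],255],[[0,0,0],[0,0,34],255],[[0,0,0],[0,0,42.5],255]]}}

```text
time: 57.8
ee_pos: [0.5095, -0.3308, 0.169]
eef_rot: [0.0, 0.965, 0.26, 0.001]
wrist_force: [-0.7, -0.1, -1.9]
gripper_width: 0.0427
grasp_force: 61.1
```

Emit:
{"name": "play_rows", "arguments": {"steps": [[[0,0,0],[0,0,8.5],255],[[0,0,0],[0,0,17],255],[[0,0,0],[0,0,25.5],255],[[0,0,0],[0,0,34],255],[[0,0,0],[0,0,35.5],255]]}}

```text
time: 58.3
ee_pos: [0.5096, -0.3306, 0.1685]
eef_rot: [-0.0, 0.999, -0.045, 0.0]
wrist_force: [-0.6, -0.2, -1.7]
gripper_width: 0.0428
grasp_force: 61.1
```

Emit:
{"name": "play_rows", "arguments": {"steps": [[[0,0,0],[0,0,0],255],[[0,0,0],[0,0,0],255],[[0,0,0],[0,0,0],255]]}}

```text
time: 58.6
ee_pos: [0.5093, -0.3309, 0.1679]
eef_rot: [-0.0, 0.999, -0.042, 0.0]
wrist_force: [-0.2, -0.1, -0.7]
gripper_width: 0.0425
grasp_force: 61.1
```

```bash
python3 al.py .5087 -.3326 .0549
```

```text
58.6 [ 0.50932776 -0.33094498  0.16790792] tool x az -4.853626586062882 tilt 0.03705097529793585 shift cm tool [-0.05  0.17 11.3 ] [-0.19089371 -0.07108233 -0.68607729]
```

Emit:
{"name": "play_rows", "arguments": {"steps": [[[0.05,0.17,3.5],[0,0,0],255],[[0.05,0.17,7],[0,0,0],255],[[0.05,0.17,9.5],[0,0,0],255],[[0.05,0.17,10.6],[0,0,0],255],[[0.05,0.17,10.9],[0,0,0],255]]}}

```text
time: 59.1
ee_pos: [0.5092, -0.3325, 0.0578]
eef_rot: [-0.0, 0.999, -0.043, -0.001]
wrist_force: [-0.2, -0.8, -1.2]
gripper_width: 0.0428
grasp_force: 61.1
```

Emit:
{"name": "play_rows", "arguments": {"steps": [[[0,0,0.1],[0,0,0],255],[[0,0,0.25],[0,0,0],255],[[0,0,0.3],[0,0,0],255],[[0,0,0.3],[0,0,0],255]]}}

```text
time: 59.5
ee_pos: [0.51, -0.3328, 0.0563]
eef_rot: [0.0, 0.999, -0.043, 0.001]
wrist_force: [-0.3, -0.5, -1.4]
gripper_width: 0.0424
grasp_force: 61.1
```

Emit:
{"name": "play_rows", "arguments": {"steps": [[[0,0,0],[0,0,0],80],[[0,0,0],[0,0,0],80],[[0,0,0],[0,0,0],80],[[0,0,0],[0,0,0],80]]}}

```text
time: 59.9
ee_pos: [0.5097, -0.3327, 0.0557]
eef_rot: [0.0, 0.999, -0.043, 0.0]
wrist_force: [-0.0, -0.3, -0.4]
gripper_width: 0.0586
grasp_force: 0.0
```

Emit:
{"name": "play_rows", "arguments": {"steps": [[[0,0,-2],[0,0,0],80],[[0,0,-5],[0,0,0],80],[[0,0,-9],[0,0,0],80],[[0,0,-13.5],[0,0,0],0],[[0,0,-14.5],[0,0,-8.5],0]]}}

```text
time: 60.4
ee_pos: [0.5108, -0.3346, 0.2051]
eef_rot: [0.002, 1.0, 0.031, 0.002]
wrist_force: [-1.1, 0.2, 0.1]
gripper_width: 0.0845
grasp_force: 0.0
```

Emit:
{"name": "play_rows", "arguments": {"steps": [[[0,0,0],[0,0,-8.5],0],[[0,0,0],[0,0,-17],0],[[0,0,0],[0,0,-25.5],0],[[0,0,0],[0,0,-34],0],[[0,0,0],[0,0,-42.5],0]]}}

```text
time: 60.9
ee_pos: [0.5095, -0.3327, 0.2007]
eef_rot: [0.0, 0.919, 0.394, 0.0]
wrist_force: [0.6, -0.5, -0.3]
gripper_width: 0.0855
grasp_force: 0.0
```

Emit:
{"name": "play_rows", "arguments": {"steps": [[[0,0,0],[0,0,-8.5],0],[[0,0,0],[0,0,-17],0],[[0,0,0],[0,0,-25.5],0],[[0,0,0],[0,0,-34],0],[[0,0,0],[0,0,-44],0]]}}

```text
time: 61.4
ee_pos: [0.5094, -0.3328, 0.2006]
eef_rot: [-0.0, 0.714, 0.701, -0.0]
wrist_force: [-0.6, -0.7, 0.4]
gripper_width: 0.0851
grasp_force: 0.0
```

Emit:
{"name": "play_rows", "arguments": {"steps": [[[0,0,0],[0,0,0],0],[[0,0,0],[0,0,0],0]]}}

```text
time: 61.6
ee_pos: [0.5095, -0.3328, 0.2006]
eef_rot: [0.0, 0.717, 0.697, 0.0]
wrist_force: [-0.7, -0.7, -0.5]
gripper_width: 0.0854
grasp_force: 0.0
```

```bash
python3 cast.py;  python3 al.py .6241 .117 .198
```

```text
wrist
 rack
wrist
 reader
 ((0.5113, -0.4132, 21.4, 24.1), [348.5, 56.8])
 ((0.5082, -0.3295, 21.3, 22.4), [354.5, 31.8])
side
 rack
 ((0.6223, 0.1139, 20.8, 26.3), [64.9, 18.1])
side
 reader
 ((0.5108, -0.4178, 21.1, 24.7), [15.9, 38.8])
 ((0.5082, -0.3307, 21.3, 24.4), [7.8, 23.1])
top
 rack
 ((0.6255, 0.1184, 20.8, 21.5), [79.6, 28.3])
top
 reader
61.75 [ 0.50956571 -0.33266856  0.20049912] [-6.79921371e-05  7.16492089e-01  6.97595205e-01 -1.04871997e-04]
61.75 [ 0.50956571 -0.33266856  0.20049912] tool x az 88.46876926001949 tilt 0.014322141791148064 shift cm tool [45.26 10.25  0.24] [ 0.38010496 -0.29542111 -0.34931687]
```

View pics/c_wrist.png

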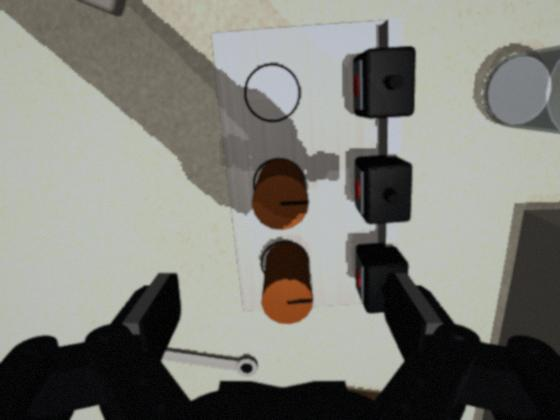

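```bash
cat > lf.py <<'E'
from h import *
def fit(s,box,z=.086):
    P=xyz(s); b=s['pixels'].astype(int); m=(abs(P[...,2]-z)<.008)&(P[...,0]>box[0])&(P[...,0]<box[1])&(P[...,1]>box[2])&(P[...,1]<box[3])
    for c in blobs(m,150):
        k=np.zeros(m.shape,np.uint8); cv2.drawContours(k,[c],-1,1,-1)
        pc=onplane(s,c.reshape(-1,2),z)[:,:2].mean(0)
        r=b[...,2]; t=np.median(r[k>0]); ke=cv2.erode(k,np.ones((5,5)))
        ys,xs=np.nonzero((ke>0)&(r<.6*t))
        if len(xs)<8: print(pc,'few',len(xs)); continue
        p=onplane(s,np.c_[xs,ys],z)[:,:2].astype(np.float32)
        v=cv2.fitLine(p,cv2.DIST_HUBER,0,1e-4,1e-4).ravel(); d=v[:2]*np.sign(v[:2]@(v[2:]-pc))
        print(pc.round(4),'az',np.degrees(np.arctan2(d[1],d[0])).round(1),len(xs))
if __name__=='__main__':
    s=snap('wrist'); fit(s,(.45,.56,-.5,-.2)); fit(s,(.55,.7,-.14,.18),.085)
    # ring/plate check: dark base edge
E
python3 lf.py
```

```text
[ 0.5111 -0.4136] az -55.2 113
[ 0.5081 -0.3295] az -0.0 101
```

Emit:
{"name": "play_rows", "arguments": {"steps": [[[4.5,1.1,0],[0,0,-1.5],0],[[9,2.2,0],[0,0,-1.5],0],[[13.5,3.3,0],[0,0,-1.5],0],[[18,4.4,0],[0,0,-1.5],0],[[22.5,5.1,0],[0,0,-1.5],0]]}}

```text
time: 62.3
ee_pos: [0.5666, -0.1069, 0.2006]
eef_rot: [0.0, 0.707, 0.707, 0.0]
wrist_force: [0.8, -0.3, 0.6]
gripper_width: 0.0854
grasp_force: 0.0
```

Emit:
{"name": "play_rows", "arguments": {"steps": [[[4.5,1.1,0],[0,0,0],0],[[9,2.3,0],[0,0,0],0],[[13.5,3.4,0],[0,0,0],0],[[18,4.5,0],[0,0,0],0],[[22.5,5.7,0],[0,0,0],0]]}}

```text
time: 62.8
ee_pos: [0.6226, 0.1183, 0.2007]
eef_rot: [0.0, 0.707, 0.707, 0.0]
wrist_force: [1.1, -0.3, -0.2]
gripper_width: 0.0854
grasp_force: 0.0
```

Emit:
{"name": "play_rows", "arguments": {"steps": [[[0,0,0],[0,0,0],0],[[0,0,0],[0,0,0],0],[[0,0,0],[0,0,0],0],[[0,0,0],[0,0,0],0]]}}

```text
time: 63.2
ee_pos: [0.6225, 0.1143, 0.2008]
eef_rot: [0.0, 0.707, 0.707, -0.0]
wrist_force: [-0.5, 0.1, 0.4]
gripper_width: 0.0859
grasp_force: 0.0
```

```bash
python3 lf.py;  python3 al.py .6241 .117 .053; python3 cast.py | grep 0.11
```

```text
[0.6247 0.1187] az 81.3 98
63.25 [0.62256341 0.11445796 0.20086896] tool x az 89.96906135708264 tilt 0.02117479935335592 shift cm tool [ 0.26  0.15 14.79] [ 0.28514125 -0.51806211 -0.57230769]
 ((0.6247, 0.1187, 21.3, 22.3), [82.1, 26.9])
 ((0.6221, 0.1136, 21.2, 26.3), [63.4, 11.4])
63.4 [0.62257927 0.1152258  0.20083225] [4.31584755e-05 7.06890339e-01 7.07323138e-01 1.57735569e-04]
```

Emit:
{"name": "play_rows", "arguments": {"steps": [[[0.25,0.15,4],[0,0,0],0],[[0.25,0.15,8],[0,0,0],0],[[0.25,0.15,12],[0,0,0],0],[[0.25,0.15,14.2],[0,0,0],0],[[0.25,0.15,14.8],[0,0,0],0]]}}

```text
time: 63.9
ee_pos: [0.6222, 0.118, 0.0498]
eef_rot: [-0.001, 0.707, 0.708, -0.002]
wrist_force: [0.0, -0.3, 0.3]
gripper_width: 0.0852
grasp_force: 0.0
```

Emit:
{"name": "play_rows", "arguments": {"steps": [[[0,0,0],[0,0,0],255],[[0,0,0],[0,0,0],255],[[0,0,0],[0,0,0],255],[[0,0,0],[0,0,0],255],[[0,0,0],[0,0,0],255]]}}

```text
time: 64.4
ee_pos: [0.6252, 0.1188, 0.0546]
eef_rot: [0.001, 0.706, 0.708, 0.001]
wrist_force: [-1.6, -1.2, 6.9]
gripper_width: 0.0426
grasp_force: 60.6
```

Emit:
{"name": "play_rows", "arguments": {"steps": [[[0,0,0],[0,0,0],255],[[0,0,0],[0,0,0],255],[[0,0,0],[0,0,0],255]]}}

```text
time: 64.7
ee_pos: [0.6252, 0.1188, 0.0546]
eef_rot: [0.001, 0.706, 0.708, 0.001]
wrist_force: [-0.2, -1.4, 6.5]
gripper_width: 0.0426
grasp_force: 60.6
```

Emit:
{"name": "play_rows", "arguments": {"steps": [[[0,0,-1],[0,0,0],255],[[0,0,-2.5],[0,0,0],255],[[0,0,-5],[0,0,0],255],[[0,0,-8],[0,0,0],255],[[0,0,-11.5],[0,0,0],255]]}}

```text
time: 65.2
ee_pos: [0.6236, 0.1185, 0.1694]
eef_rot: [-0.0, 0.706, 0.708, -0.0]
wrist_force: [1.5, -0.1, -1.4]
gripper_width: 0.0427
grasp_force: 61.0
```

Emit:
{"name": "play_rows", "arguments": {"steps": [[[-4.5,-1.4,0],[0,0,0],255],[[-9,-2.9,0],[0,0,0],255],[[-13.5,-4.3,0],[0,0,0],255],[[-18,-5.8,0],[0,0,0],255],[[-22.5,-7.3,0],[0,0,0],255]]}}

```text
time: 65.7
ee_pos: [0.5509, -0.1082, 0.1691]
eef_rot: [0.001, 0.706, 0.708, 0.001]
wrist_force: [1.2, 0.2, -1.2]
gripper_width: 0.0426
grasp_force: 61.1
```

Emit:
{"name": "play_rows", "arguments": {"steps": [[[-4.5,-1.5,0],[0,0,0],255],[[-9,-3,0],[0,0,0],255],[[-14,-4.6,0],[0,0,0],255],[[-14,-4.6,0],[0,0,8.5],255],[[-14,-4.6,0],[0,0,17],255]]}}

```text
time: 66.2
ee_pos: [0.5046, -0.2497, 0.1692]
eef_rot: [0.001, 0.807, 0.591, 0.001]
wrist_force: [0.7, 0.3, -0.5]
gripper_width: 0.0425
grasp_force: 61.1
```

Emit:
{"name": "play_rows", "arguments": {"steps": [[[0,0,0],[0,0,8.5],255],[[0,0,0],[0,0,17],255],[[0,0,0],[0,0,25.5],255],[[0,0,0],[0,0,34],255],[[0,0,0],[0,0,42.5],255]]}}

```text
time: 66.7
ee_pos: [0.5061, -0.2465, 0.1689]
eef_rot: [-0.0, 0.965, 0.261, 0.001]
wrist_force: [1.1, -0.0, -1.5]
gripper_width: 0.0424
grasp_force: 61.1
```

Emit:
{"name": "play_rows", "arguments": {"steps": [[[0,0,0],[0,0,8.5],255],[[0,0,0],[0,0,17],255],[[0,0,0],[0,0,18.5],255],[[0,0,0],[0,0,18.5],255],[[0,0,0],[0,0,18.5],255]]}}

```text
time: 67.2
ee_pos: [0.5059, -0.2465, 0.168]
eef_rot: [-0.0, 0.994, 0.107, 0.0]
wrist_force: [0.1, -0.5, -1.3]
gripper_width: 0.0428
grasp_force: 61.1
```

```bash
python3 al.py .5052 -.2474 .0555
```

```text
67.2 [ 0.50593333 -0.24650432  0.16802974] tool x az 12.320720235951185 tilt 0.03621217534532744 shift cm tool [-0.1   0.07 11.25] [ 0.08853703 -0.49779465 -1.29466217]
```

Emit:
{"name": "play_rows", "arguments": {"steps": [[[0,0.07,3.5],[0,0,0],255],[[0,0.07,7],[0,0,0],255],[[0,0.07,9.5],[0,0,0],255],[[0,0.07,10.6],[0,0,0],255],[[0,0.07,10.9],[0,0,0],255]]}}

```text
time: 67.7
ee_pos: [0.5055, -0.2473, 0.0579]
eef_rot: [-0.0, 0.994, 0.106, -0.001]
wrist_force: [-0.3, -0.0, -0.3]
gripper_width: 0.0425
grasp_force: 61.1
```

Emit:
{"name": "play_rows", "arguments": {"steps": [[[0,0,0.1],[0,0,0],255],[[0,0,0.25],[0,0,0],255],[[0,0,0.32],[0,0,0],255],[[0,0,0.32],[0,0,0],255]]}}

```text
time: 68.1
ee_pos: [0.5064, -0.2473, 0.056]
eef_rot: [0.0, 0.994, 0.106, 0.001]
wrist_force: [-0.5, -0.1, -1.2]
gripper_width: 0.0423
grasp_force: 61.1
```

Emit:
{"name": "play_rows", "arguments": {"steps": [[[0,0,0],[0,0,0],80],[[0,0,0],[0,0,0],80],[[0,0,0],[0,0,0],80],[[0,0,0],[0,0,0],80]]}}

```text
time: 68.5
ee_pos: [0.506, -0.2473, 0.0555]
eef_rot: [-0.0, 0.994, 0.106, 0.0]
wrist_force: [-0.2, 0.5, 0.3]
gripper_width: 0.0589
grasp_force: 0.0
```

Emit:
{"name": "play_rows", "arguments": {"steps": [[[0,0,-2],[0,0,0],80],[[0,0,-5],[0,0,0],80],[[0,0,-9],[0,0,0],80],[[0,0,-13.5],[0,0,0],0],[[0,0,-14.5],[0,0,-8.5],0]]}}

```text
time: 69.0
ee_pos: [0.5075, -0.2489, 0.2047]
eef_rot: [0.002, 0.984, 0.179, 0.002]
wrist_force: [0.8, 0.1, -0.1]
gripper_width: 0.0843
grasp_force: 0.0
```

Emit:
{"name": "play_rows", "arguments": {"steps": [[[0,0,0],[0,0,-8.5],0],[[0,0,0],[0,0,-17],0],[[0,0,0],[0,0,-25.5],0],[[0,0,0],[0,0,-34],0],[[0,0,0],[0,0,-42.5],0]]}}

```text
time: 69.5
ee_pos: [0.5058, -0.2473, 0.2004]
eef_rot: [0.0, 0.851, 0.526, 0.0]
wrist_force: [0.0, -0.4, -0.2]
gripper_width: 0.0859
grasp_force: 0.0
```

Emit:
{"name": "play_rows", "arguments": {"steps": [[[0,0,0],[0,0,-8.5],0],[[0,0,0],[0,0,-17],0],[[0,0,0],[0,0,-25.5],0],[[0,0,0],[0,0,-27],0],[[0,0,0],[0,0,-27],0]]}}

```text
time: 70.0
ee_pos: [0.5058, -0.2475, 0.2004]
eef_rot: [0.0, 0.707, 0.707, 0.0]
wrist_force: [0.9, -0.2, 1.0]
gripper_width: 0.0855
grasp_force: 0.0
```

Emit:
{"name": "play_rows", "arguments": {"steps": [[[-4.5,0,0],[0,0,0],0],[[-9,0,0],[0,0,0],0],[[-13.5,0,0],[0,0,0],0],[[-17,0.5,0],[0,0,0],0],[[-17,0.5,0],[0,0,0],0]]}}

```text
time: 70.5
ee_pos: [0.5095, -0.4229, 0.2001]
eef_rot: [0.001, 0.71, 0.705, -0.002]
wrist_force: [-0.5, 0.0, 0.7]
gripper_width: 0.0857
grasp_force: 0.0
```

Emit:
{"name": "play_rows", "arguments": {"steps": [[[0,0,0],[0,0,0],0],[[0,0,0],[0,0,0],0]]}}

```text
time: 70.7
ee_pos: [0.5117, -0.4159, 0.2]
eef_rot: [-0.001, 0.707, 0.708, 0.0]
wrist_force: [0.6, 1.0, -0.0]
gripper_width: 0.0857
grasp_force: 0.0
```

```bash
python3 lf.py; python3 cast.py; python3 look.py|cut -c1-150
```

```text
[ 0.5111 -0.4152] az 4.1 107
[ 0.5081 -0.3304] az 155.9 686
wrist
 rack
wrist
 reader
 ((0.5113, -0.4152, 21.3, 22.4), [356.4, 29.9])
 ((0.5079, -0.3306, 21.1, 21.5), [228.3, 61.4])
side
 rack
side
 reader
 ((0.5111, -0.4177, 20.8, 24.5), [14.1, 31.9])
 ((0.5044, -0.3293, 17.4, 25.2), [347.4, 16.5])
 ((0.5028, -0.2486, 21.1, 24.2), [18.9, 22.1])
top
 rack
top
 reader
 ((0.5062, -0.2433, 20.4, 21.5), [357.3, 33.6])
 ((0.5101, -0.3272, 20.2, 21.8), [234.0, 31.6])
 ((0.5222, -0.4039, 7.8, 23.1), [268.6, 11.0])
70.9 [ 0.5119147  -0.4159861   0.20057464] [-1.69569155e-05  7.05908744e-01  7.08302713e-01  3.33347387e-04]
top tray [(0.41, 0.2788, 30.7, 32.1), (0.4928, 0.4007, 30.9, 32.0), (0.5489, 0.2886, 30.2, 30.8)] rack []
side tray [(0.4113, 0.2762, 30.8, 33.8), (0.5471, 0.2852, 27.5, 33.9), (0.4948, 0.3964, 30.6, 34.9)] rack []
wrist tray [] rack []
71.05 [ 0.51163663 -0.41666734  0.2006061 ] [9.08921726e-05 7.06119466e-01 7.08092691e-01 1.80283531e-04]
```

View pics/c_wrist.png

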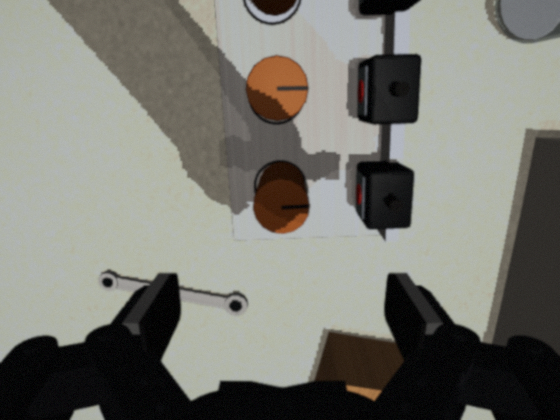

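Emit:
{"name": "play_rows", "arguments": {"steps": [[[4.5,0,0],[0,0,0],0],[[9,0,0],[0,0,0],0],[[13.5,0,0],[0,0,0],0],[[17,-0.5,0],[0,0,0],0],[[17,-0.5,0],[0,0,0],0]]}}

```text
time: 71.55
ee_pos: [0.5065, -0.2413, 0.2002]
eef_rot: [-0.001, 0.704, 0.71, 0.001]
wrist_force: [-0.3, -0.5, -0.5]
gripper_width: 0.0849
grasp_force: 0.0
```

Emit:
{"name": "play_rows", "arguments": {"steps": [[[0,0,0],[0,0,0],0],[[0,0,0],[0,0,0],0],[[0,0,0],[0,0,0],0]]}}

```text
time: 71.85
ee_pos: [0.5058, -0.2489, 0.2005]
eef_rot: [0.0, 0.707, 0.707, -0.0]
wrist_force: [-0.6, -0.4, -0.9]
gripper_width: 0.0854
grasp_force: 0.0
```

```bash
python3 lf.py; python3 - <<'E'
from h import *
s=snap('wrist','w9'); o=env.observe(); print(o['ee_pos'])
P=xyz(s); m=(P[...,2]>.068)&(P[...,2]<.082)&(P[...,0]>.56)&(P[...,0]<.65)&(P[...,1]<-.2)
for c in blobs(m,300): print('head',cv2.minAreaRect((1000*onplane(s,c.reshape(-1,2),.075)[:,:2]).astype(np.float32)))
cv2.imwrite('pics/w9c.png',cv2.resize(s['pixels'][100:330,180:460],None,fx=2.5,fy=2.5))
E
```

```text
[ 0.5105 -0.4059] az 119.2 133
[ 0.5082 -0.3279] az 122.3 117
[ 0.5046 -0.2448] az 4.2 103
[ 0.50567039 -0.24858172  0.20031743]
head ((596.14501953125, -409.7829284667969), (37.221588134765625, 51.885108947753906), 0.9069209694862366)
head ((592.9990844726562, -326.58050537109375), (37.39134216308594, 49.86211395263672), 4.089768409729004)
head ((589.1866455078125, -243.58021545410156), (37.88145065307617, 49.20209884643555), 2.3415629863739014)
```

View pics/w9c.png

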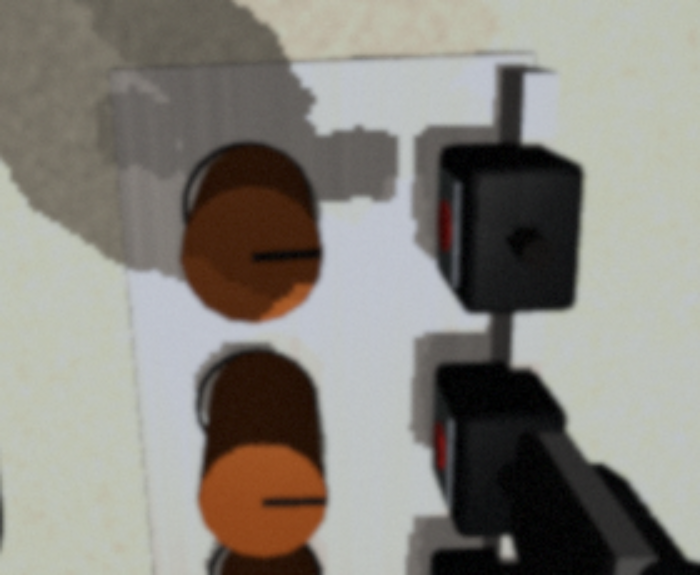

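The castings stand inside their rings with their lines pointing at the windows: 4°, 0° and 4°, against the station's 2.4°. Everything is in place, so I am handing in.

```bash
python3 -c "
from rig import env; print(env.job_done())"
```

```text
the job is handed in; nothing more can be done
None
```

I handed the job in at about 72 s: all three castings stand upright on the reader places with labels within about 2.5° of square to the windows, the empty moulds are on the curing tray (one was knocked about 26 mm but still stands well inside), and the rod is back in its holder.

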